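Put the toppled jars away and shut the drawer

TASK

The square sprinkle jars have been knocked over on the bench: stand every one of them upright, cap up, on the floor of the open drawer. When all of them stand in it, push the drawer gently home, past its catch until it seats fully shut with the jars still standing, and let go. Leave the bowl, the round tin and the spatula where they are.

Things in the scene. Friction and masses are not known exactly. Their poses are not given: they have to be found in the camera images.
- jar0: square white plastic jar with a black round screw cap and a brown label band; body 48 x 48 x 56 mm, cap 47 mm diameter and 22 mm high (78 mm in all), about 140 g. Origin at the centre of its underside, z axis from the underside to the cap. Starts lying on its side on the table (z axis level, origin 24 mm high). Absent in some starts.
- jar1: square white plastic jar with a black round screw cap and a brown label band; body 48 x 48 x 56 mm, cap 47 mm diameter and 22 mm high (78 mm in all), about 140 g. Origin at the centre of its underside, z axis from the underside to the cap. Starts lying on its side on the table (z axis level, origin 24 mm high). Absent in some starts.
- jar2: square white plastic jar with a black round screw cap and a brown label band; body 48 x 48 x 56 mm, cap 47 mm diameter and 22 mm high (78 mm in all), about 140 g. Origin at the centre of its underside, z axis from the underside to the cap. Starts lying on its side on the table (z axis level, origin 24 mm high). Absent in some starts.
- jar3: square white plastic jar with a black round screw cap and a brown label band; body 48 x 48 x 56 mm, cap 47 mm diameter and 22 mm high (78 mm in all), about 140 g. Origin at the centre of its underside, z axis from the underside to the cap. Starts lying on its side on the table (z axis level, origin 24 mm high). Absent in some starts.
- jar4: square white plastic jar with a black round screw cap and a brown label band; body 48 x 48 x 56 mm, cap 47 mm diameter and 22 mm high (78 mm in all), about 140 g. Origin at the centre of its underside, z axis from the underside to the cap. Starts lying on its side on the table (z axis level, origin 24 mm high). Absent in some starts.
- drawer_floor (a point): point on the drawer's floor (18 mm above the table), at the middle of the front panel's inner face, moving with the drawer; x into the unit (closing direction), y left, z up. Inside: x 0 to 190 mm, y -140 to 140 mm. Above the floor the side and back walls rise 28 mm, the front panel (12 mm thick, 316 wide) 54 mm. Only x below the drawer's joint value is open from above
- drawer_bar (a point): middle of the drawer's bar handle: a level steel bar 110 mm long along y, 35 mm in front of the front panel's outer face, 45 mm above the table; moves with the drawer, same axes as drawer_floor
- drawer (a joint): how far the drawer is pulled out, m: 0 fully shut, up to 0.18. A sprung ball catch resists from about 0.015 to 0.008 (some 3 N more) and then draws it in to 0
- unit_front (a point): middle of the lower edge of the front face of the white bench-top drawer unit (fixed; 230 mm deep, 320 mm wide, 132 mm high), on the table; x into the unit's depth, y left. The opening for the drawer's load is 102 mm high above the drawer floor
- bowl: white bowl, 150 mm across, 60 mm high, origin under its centre; bystander
- tin: round steel tin with a paper label standing upright, 66 mm diameter, 100 mm high, origin under its centre; bystander
- spatula: wooden spatula lying flat on the table, 220 mm long along its x axis, origin under its middle; bystander
Not all that is in view belongs to the job. Leave any green, orange or pink look-alike of the jar0 alone.

How it is judged (in metres and radians):
On the way, in this order (a step that is already met when the one before it is completed fails the run):
1. all the jars stand upright on the floor of the drawer while it is still open (angle between each of jar0, jar1, jar2, jar3, jar4's own z axis and vertical below 0.15 rad and x of jar0 in the frame of drawer_floor between 0.015 and 0.175 m and y of jar0 in the frame of drawer_floor between -0.125 and 0.125 m and z of jar0 in the frame of drawer_floor between -0.006 and 0.008 m and linear speed of each of jar0, jar1, jar2, jar3, jar4 below 0.03 m/s and x of jar1 in the frame of drawer_floor between 0.015 and 0.175 m and y of jar1 in the frame of drawer_floor between -0.125 and 0.125 m and z of jar1 in the frame of drawer_floor between -0.006 and 0.008 m and x of jar2 in the frame of drawer_floor between 0.015 and 0.175 m and y of jar2 in the frame of drawer_floor between -0.125 and 0.125 m and z of jar2 in the frame of drawer_floor between -0.006 and 0.008 m and x of jar3 in the frame of drawer_floor between 0.015 and 0.175 m and y of jar3 in the frame of drawer_floor between -0.125 and 0.125 m and z of jar3 in the frame of drawer_floor between -0.006 and 0.008 m and x of jar4 in the frame of drawer_floor between 0.015 and 0.175 m and y of jar4 in the frame of drawer_floor between -0.125 and 0.125 m and z of jar4 in the frame of drawer_floor between -0.006 and 0.008 m and value of joint drawer above 0.05 m), for 0.3 s.
2. the drawer is seated fully home (value of joint drawer below 0.004 m), for 0.3 s.
At the end, for the whole second after the job is handed in: the drawer is shut to within 4 mm, past its catch, and every jar stands in it, cap up (within 0.15 rad), on the drawer's floor, released and at rest (angle between each of jar0, jar1, jar2, jar3, jar4's own z axis and vertical below 0.15 rad and x of jar0 in the frame of drawer_floor between 0.015 and 0.175 m and y of jar0 in the frame of drawer_floor between -0.125 and 0.125 m and z of jar0 in the frame of drawer_floor between -0.006 and 0.008 m and linear speed of each of jar0, jar1, jar2, jar3, jar4 below 0.03 m/s and x of jar1 in the frame of drawer_floor between 0.015 and 0.175 m and y of jar1 in the frame of drawer_floor between -0.125 and 0.125 m and z of jar1 in the frame of drawer_floor between -0.006 and 0.008 m and x of jar2 in the frame of drawer_floor between 0.015 and 0.175 m and y of jar2 in the frame of drawer_floor between -0.125 and 0.125 m and z of jar2 in the frame of drawer_floor between -0.006 and 0.008 m and x of jar3 in the frame of drawer_floor between 0.015 and 0.175 m and y of jar3 in the frame of drawer_floor between -0.125 and 0.125 m and z of jar3 in the frame of drawer_floor between -0.006 and 0.008 m and x of jar4 in the frame of drawer_floor between 0.015 and 0.175 m and y of jar4 in the frame of drawer_floor between -0.125 and 0.125 m and z of jar4 in the frame of drawer_floor between -0.006 and 0.008 m and value of joint drawer below 0.004 m); the robot touches nothing.
It fails at once if the drawer is slammed (faster than 0.5 m/s) (velocity of joint drawer below -0.5 m/s).
It fails at once if the bowl, the tin or the spatula is shifted more than 30 mm, or the bowl or the tin is tipped (distance of any of bowl, tin, spatula from where it was at the start of the episode above 0.03 m or angle between any of bowl, tin's own z axis and vertical above 0.4 rad).
Of jar0, jar1, jar2, jar3, jar4 only 3 to 5 are there at a start; the rules pass over those that are not, and their reading is None.
At some moment in a run one of jar0, jar1, jar2, jar3, jar4 may be knocked a few centimetres aside while the robot is not near it.
Once in a run the grip may slacken for a moment while it holds something.
It also fails if it takes over 210 s, if anything falls off the work surface, if the arm or the gripper's body presses on something with over 40 N, if the wrist force passes 120 N, or if a joint passes its speed limit or range.

ROBOT

A 6-joint arm with a two-finger parallel gripper is mounted at the origin on the work surface. World frame = base frame: x ahead of the robot, y to its left, z up, the work surface at z = 0. Lengths are in mm, angles in rad, forces in N, time in s.
With the tool pointing down it reaches from about 275 to 750 mm from the base axis. Payload 10.2 kg.
Tool frame: the origin (TCP) lies on the centre line of the jaws, within the pads' length; the fingertips stand 8 mm ahead of it and the grasp point (between the pads) lies 11 mm behind it; x points along the fingers, y is the direction in which the jaws open and shut, and the axes are right-handed (so a half turn about x gives the same grasp; the last joint's range is limited). The gripper opens to 85 mm and grips with 20 to 120 N. Pads are 22 mm wide; open, the fingers measure 114 mm over their backs; the gripper's body (76 mm by 85 mm) begins 54 mm behind the grasp point. The pads swing forward as they close: fully open they stand 13 mm farther back than shut.
Start: joints at [-1.53, 0.313, 1.498, -0, 1.331, -0.223], TCP at [136.881, -506.848, 214.994] pointing down, gripper open.
Joint ranges: [-2.94, 2.94], [-0.97, 2.17], [0.19, 2.56], [-1.23, 4.37], [0.02, 3.11], [-2.88, 2.88]. Speed limits (rad/s): [2.39, 2.39, 3.01, 3.14, 3.14, 3.14].

INTERFACE

Orientations are given as a unit quaternion [w, x, y, z].
In Python, from rig import ctrl, vision, workorder gives the robot as it stands. The module is installed in compiled form; this text tells all that it offers.
- The arm moves only by the shell command python3 -m jog 'ROWS' [OPENING] [FORCE]. ROWS is JSON, a list that holds one entry, the list of rows, each a list of 6 numbers: the shift along the tool's x, y, z in m, then the turn, a rotation vector about the tool's x, y, z in rad. A call has 1 to 12 rows; each row shifts and turns the commanded pose from where the row before left it, along the tool's axes as they then stand; what a row does not reach is not made up. A row lasts 1/8 s, in which the tool goes at most 62.5 mm and 10.7 degrees, less where a joint would pass 70% of its speed; a pose out of reach is approached as far as the arm can. A call is refused whole if a number of a shift passes 0.0625 or a number of a turn 0.188, either way. A call with a gripper value outside its range is refused whole. OPENING is the closure in counts, from 0 (fully open) to 255 (shut), set as the call begins (- or left out, the last holds). The fingers move at their own pace and stop on an object; FORCE is the grip in N (left out, the last holds). Time passes only in rows, so rows that do not move let the fingers close. It gives the time, the measured TCP pose, the force and the opening at its end, in the units of the state.
- ctrl.sense(): the state, without advancing time (a new reading comes with each control period).
- vision.capture(name): name is "scene" or "top" or "wrist"; returns a dict with "image" (400x640x3 uint8, red, green, blue), "mtx" (3x3 intrinsics, pixels), "k1" (the pictures are not rectified: a ray, as slopes to the right and down, at radius r is drawn at 1 + k1 r^2 times it, then the intrinsics apply), "R" (3x3) and "t" (3): a world point X has camera coordinates R X + t; the wrist camera has in their place "hand_eye" (4x4, takes a point from camera to tool coordinates, whose origin is the TCP and whose axes are the tool frame's). Camera axes: x right, y down, z forward; pixel columns grow to the right and rows downward; lengths in mm; the calibration is good to about 2 mm. A picture is of the moment at which its call begins: read the wrist's pose just before it. There is no depth.
- workorder.finish_job(): hands the job in, once; it reports no verdict.
The state is a dict: "time_s": time; "joints": joint angles; "dq": joint speeds; "tau": joint torques, N m; "eef_pos": TCP position; "ee_rot": TCP orientation; "force": force on the tool from outside, world axes, zero at the start; "wrist_torque": the same for the moment, N m; "grip_width": opening from 0.0 (shut) to 1.0 (fully open).
Only numpy, scipy, OpenCV 4.12 (cv2) and the standard library are available. Lean on these libraries where they do the work, as an engineer would, in place of code of your own. Each camera call takes 0.05 s, during which the arm holds its last target.

## Working session

There is one attempt and no reset: what is moved stays moved. The work goes in short steps, Python scripts to look and compute and a shell command to move; the robot and the scene stay as the last step left them, time stands still between calls to the robot, and variables do not carry over. Pictures are saved under pics/ and viewed, and the job is handed in when it is done.

```bash
mkdir -p pics; ls
cat > h.py <<'E'
import numpy as np, cv2
from rig import ctrl, vision, workorder
from scipy.spatial.transform import Rotation as Ro
def rot(q): return Ro.from_quat([q[1],q[2],q[3],q[0]]).as_matrix()
def cap(n,save=None):
    s=ctrl.sense(); c=vision.capture(n); c['s']=s
    if n=='wrist':
        H=np.array(c['hand_eye']); T=np.eye(4); T[:3,:3]=rot(s['ee_rot']); T[:3,3]=s['eef_pos']
        M=np.linalg.inv(T@H); c['R']=M[:3,:3]; c['t']=M[:3,3]
    c['R']=np.array(c['R']);c['t']=np.array(c['t']).ravel();c['mtx']=np.array(c['mtx'])
    if save: cv2.imwrite('pics/'+save,c['image'][:,:,::-1])
    return c
def ray(c,uv):
    k=float(c['k1']); p=cv2.undistortPoints(np.array([[uv]],float),c['mtx'],np.array([k,0,0,0.])).ravel()
    d=c['R'].T@np.array([p[0],p[1],1.]); return -c['R'].T@c['t'], d
def onz(c,uv,z):
    o,d=ray(c,uv); return o+d*(z-o[2])/d[2]
def proj(c,X):
    x=c['R']@np.array(X,float)+c['t']; p=x[:2]/x[2]; r=p@p; p=p*(1+float(c['k1'])*r)
    return (c['mtx']@np.array([p[0],p[1],1]))[:2]
def st():
    s=ctrl.sense(); print(round(s['time_s'],2),np.round(s['eef_pos'],1),'rot\n',np.round(rot(s['ee_rot']),3),'F',np.round(s['force'],1),'g',round(s['grip_width'],3),'j',np.round(s['joints'],2)); return s
E
python3 - <<'E'
from h import *
s=st()
for n in ['scene','top','wrist']:
    c=cap(n,n+'0.png'); print(n,c['mtx'].tolist(),c['k1'],np.round(-c['R'].T@c['t']),np.round(c['R'],2).tolist())
E
```

```text
pics
0.0 [ 136.9 -506.6  214.5] rot
 [[-0.     0.261 -0.965]
 [ 0.001 -0.965 -0.261]
 [-1.    -0.001 -0.   ]] F [ 0.5  1.1 -0.4] g 0.998 j [-1.53  0.31  1.5  -0.    1.33 -0.22]
scene [[484.23053564377705, 0.0, 317.5875105797598], [0.0, 484.23053564377705, 201.70799401320653], [0.0, 0.0, 1.0]] -0.1396015073499482 [1109. -840. 1108.] [[0.8, 0.6, 0.01], [0.44, -0.59, -0.68], [-0.4, 0.55, -0.74]]
top [[430.43836712562137, 0.0, 318.39936294610783], [0.0, 430.43836712562137, 195.2954194523861], [0.0, 0.0, 1.0]] 0.01333540165180413 [ 372.  -68. 1514.] [[-0.0, -1.0, 0.0], [-0.99, 0.0, -0.13], [0.13, -0.0, -0.99]]
wrist [[284.0057331564545, 0.0, 317.7086118540443], [0.0, 284.0057331564545, 198.59510012493436], [0.0, 0.0, 1.0]] -0.02783017416559772 [ 205. -489.  374.] [[0.26, -0.97, -0.0], [-0.93, -0.25, 0.28], [-0.27, -0.07, -0.96]]
```

View pics/scene0.png

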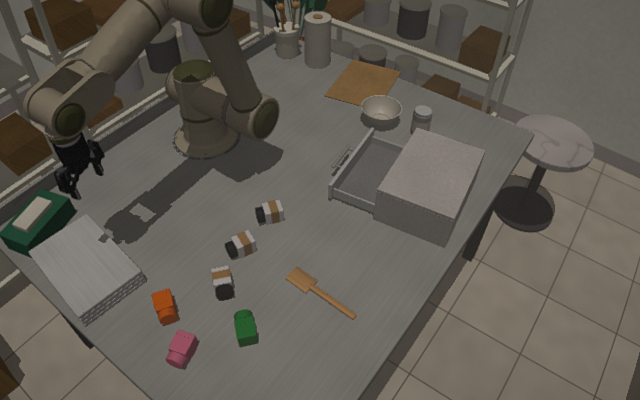

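View pics/top0.png

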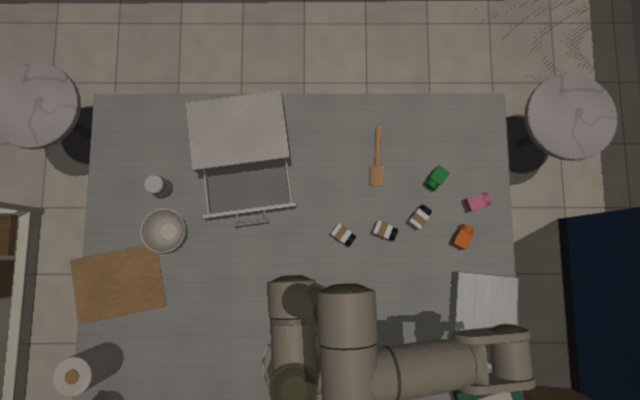

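View pics/wrist0.png

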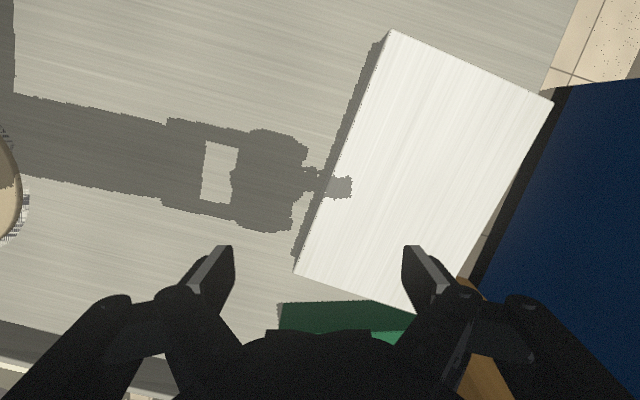

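Three square jars are in the scene view, at about (270,212), (240,245) and (222,283). In the top view they are at (343,235), (385,231) and (420,217). I'll measure these next.

Run:
```python
from h import *
c=cap('top'); im=c['image']
cv2.imwrite('pics/topz.png',cv2.resize(im[180:260,310:450,::-1],None,fx=5.6,fy=5.6,interpolation=cv2.INTER_CUBIC))
cv2.imwrite('pics/topd.png',cv2.resize(im[80:260,130:310,::-1],None,fx=3.3,fy=3.3,interpolation=cv2.INTER_CUBIC))
hsv=cv2.cvtColor(im,cv2.COLOR_RGB2HSV)
roi=np.zeros(im.shape[:2],np.uint8); roi[195:255,320:445]=1
def blobs(m,nm,z):
    n,l,s,ce=cv2.connectedComponentsWithStats((m&roi).astype(np.uint8))
    for i in range(1,n):
        if s[i,4]>20: print(nm,s[i,4],np.round(ce[i],1),np.round(onz(c,ce[i],z),1))
print(hsv[235,343],hsv[225,300])
blobs(hsv[:,:,2]<45,'blk',24+15)
br=((hsv[:,:,1]>80)&(hsv[:,:,0]<25)).astype(np.uint8); blobs(br,'brn',48)
blobs((hsv[:,:,2]>150).astype(np.uint8),'wht',48)
for uv in [(188,100),(203,215),(295,206),(190,168),(289,160),(283,91)]: print(uv,np.round(onz(c,uv,72),1),np.round(onz(c,uv,132),1))
for uv in [(154,185),(162,231),(377,155)]: print(uv,np.round(onz(c,uv,0),1))
```

```text
[ 17  29 139] [ 19  19 106]
blk 53 [425.1 209. ] [ 518.6 -437.2   39. ]
blk 53 [393. 234.] [ 433.1 -325.    39. ]
blk 56 [349.8 239.9] [ 413.1 -177.3   39. ]
brn 83 [418.4 218.7] [ 484.4 -411.3   48. ]
brn 83 [382.  229.2] [ 448.9 -286.2   48. ]
brn 80 [340.3 232.6] [ 437.8 -144.6   48. ]
wht 35 [422.5 214.4] [ 499.4 -425.7   48. ]
wht 23 [415.9 223.3] [ 468.8 -402.1   48. ]
wht 24 [377.3 226.4] [ 458.4 -270.7   48. ]
wht 24 [336.3 228.8] [ 450.5 -131.2   48. ]
wht 38 [387.7 230.9] [ 443.  -305.6   48. ]
wht 39 [345.4 235.5] [ 427.7 -161.9   48. ]
(188, 100) [896.5 382.   72. ] [874.6 363.2 132. ]
(203, 215) [496.  316.7  72. ] [490.9 300.7 132. ]
(295, 206) [526.    8.5  72. ] [519.6   5.3 132. ]
(190, 168) [656.4 366.2  72. ] [644.5 348.1 132. ]
(289, 160) [683.9  29.9  72. ] [670.9  25.8 132. ]
(283, 91) [929.1  52.6  72. ] [906.   47.6 132. ]
(154, 185) [609.2 513.    0. ]
(162, 231) [446.3 477.2   0. ]
(377, 155) [ 717.5 -281.     0. ]
```

View pics/topz.png

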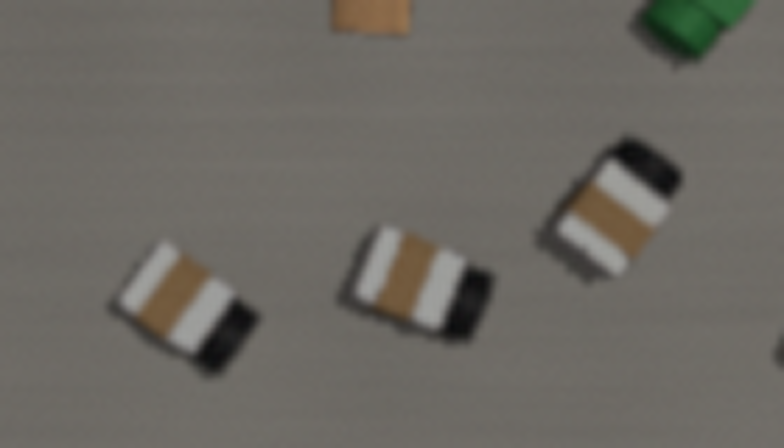

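View pics/topd.png

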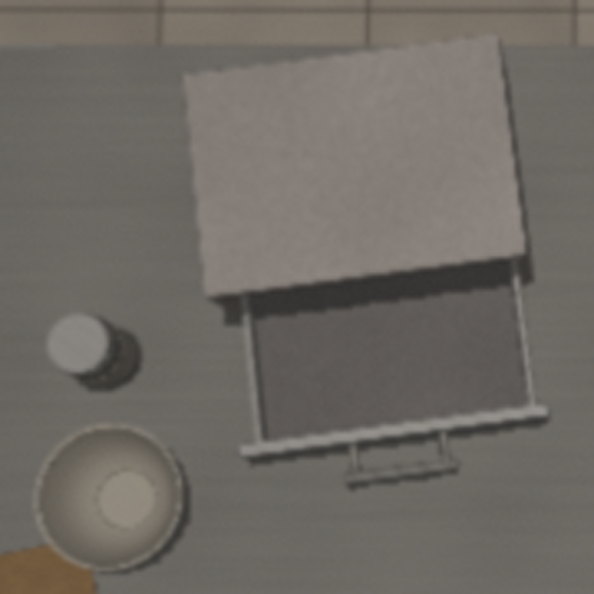

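Three jars and three look-alikes are visible, and the drawer is about 145 mm open. I'll move over the jars for a close wrist view, which also gives me joint and pose data to learn the arm's kinematics.

```bash
echo 'from h import *
import json
s=ctrl.sense(); open("log.jsonl","a").write(json.dumps([list(map(float,s["joints"])),list(map(float,s["eef_pos"])),list(map(float,s["ee_rot"]))])+"\n")' > lg.py; python3 lg.py
python3 -m jog '[[[-0.01,-0.024,-0.044,0,0,0],[-0.01,-0.024,-0.044,0,0,0],[-0.01,-0.024,-0.044,0,0,0],[-0.01,-0.024,-0.044,0,0,0],[-0.01,-0.024,-0.044,0,0,0],[-0.01,-0.024,-0.044,0,0,0],[-0.01,-0.024,-0.044,0,0,0],[-0.01,-0.024,-0.044,0,0,0],[0,0,0,0,0,0],[0,0,0,0,0,0]]]' 0 60
python3 lg.py
python3 - <<'E'
from h import *
st(); cap('wrist','w1.png')
E
```

```text
time_s: 1.45
eef_pos: [426.3, -229.9, 294.6]
ee_rot: [-0.093, -0.701, -0.093, 0.701]
force: [-0.4, -0.3, -0.2]
grip_width: 1.003
1.45 [ 426.3 -229.9  294.6] rot
 [[-0.001  0.261 -0.965]
 [ 0.    -0.965 -0.261]
 [-1.    -0.001  0.001]] F [-0.4 -0.3 -0.2] g 1.003 j [-0.74  0.18  1.47 -0.    1.5   0.57]
```

View pics/w1.png

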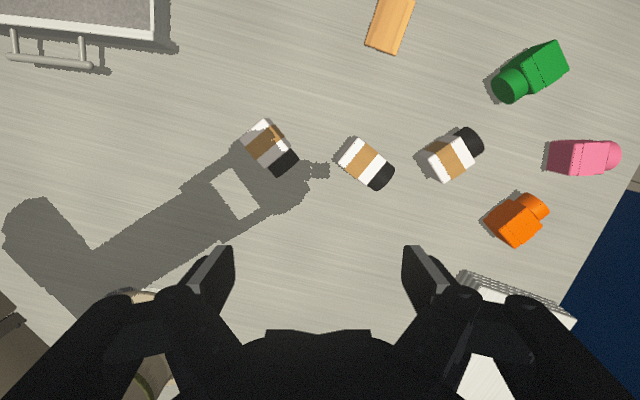

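The wrist view shows the three jars: A (270,147, partly shadowed), B (366,163) and C (452,153). I'll zoom in to pick the top-face corners.

Run:
```python
import cv2
im=cv2.imread('pics/w1.png'); z=cv2.resize(im[100:200,230:490],None,fx=3,fy=3,interpolation=cv2.INTER_CUBIC)
for x in range(0,780,60): cv2.putText(z,str(230+x//3),(x,8),0,.3,(0,0,255),1); cv2.line(z,(x,0),(x,300),(80,80,80),1)
for y in range(0,300,60): cv2.putText(z,str(100+y//3),(0,y+8),0,.3,(0,0,255),1); cv2.line(z,(0,y),(780,y),(80,80,80),1)
cv2.imwrite('pics/w1z.png',z)
```

```text
(no output)
```

View pics/w1z.png

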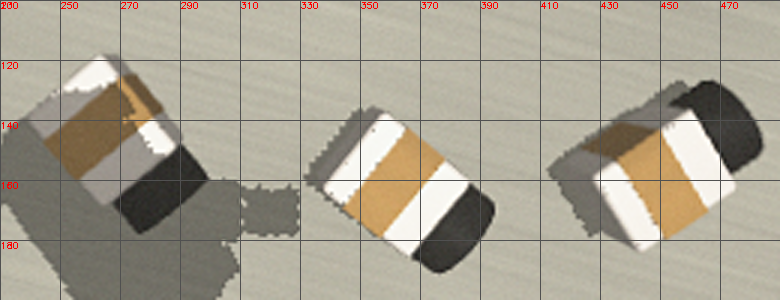

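Run:
```python
from h import *
c=cap('wrist')
J={'A':[(105,57),(28,122),(115,205),(180,147)],'B':[(385,112),(322,185),(413,256),(474,184)],'C':[(645,250),(595,177),(688,108),(735,186)]}
for n,P in J.items():
    W=np.array([onz(c,(230+x/3,100+y/3),48)[:2] for x,y in P])
    print(n,np.round(W,1).tolist(),'sides',np.round([np.linalg.norm(W[i]-W[(i+1)%4]) for i in range(4)],1))
    b=(W[0]+W[1])/2;k=(W[2]+W[3])/2;h=k-b;print(' base',np.round(b,1),'az cap',round(np.degrees(np.arctan2(h[1],h[0])),1), 'ctr',np.round((b+k)/2,1))
```

```text
A [[471.7, -142.6], [433.5, -113.8], [405.5, -161.9], [440.7, -185.6]] sides [47.8 55.6 42.4 53.1]
 base [ 452.6 -128.2] az cap -122.9 ctr [ 437.8 -151. ]
B [[481.5, -274.4], [440.8, -255.5], [419.0, -308.3], [460.4, -325.6]] sides [44.8 57.2 44.9 55.5]
 base [ 461.2 -264.9] az cap -112.4 ctr [ 450.4 -290.9]
C [[451.8, -417.7], [478.9, -380.7], [521.0, -411.4], [492.9, -448.0]] sides [45.9 52.2 46.2 51.1]
 base [ 465.3 -399.2] az cap -36.3 ctr [ 486.2 -414.5]
```

```bash
python3 -m jog '[[[0,0,0,0,0.18,0],[0,0,0,0,0.18,0],[0,0,0,0,0.18,0],[0,0,0,0,0,0],[0,0,0,0,0,0]]]' >/dev/null; python3 lg.py
python3 -m jog '[[[0,0,0,0.1,0,0.18],[0,0,0,0.1,0,0.18],[-0.03,0,0,0.1,0,0.18],[0,0,0,0,0,0],[0,0,0,0,0,0]]]' ; python3 lg.py
cat log.jsonl
```

```text
time_s: 2.8
eef_pos: [412.7, -224.5, 317.1]
ee_rot: [0.065, 0.865, -0.156, -0.472]
force: [0.2, 0.0, 0.0]
grip_width: 1.001
[[-1.5304034876981674, 0.3132252010973137, 1.498121250417542, -3.0097111944112898e-05, 1.3310199775487164, -0.22339162347050284], [136.86427334918173, -506.67746577510854, 214.66902714249053], [0.0927208669174047, 0.70097975112481, 0.09326760876374618, -0.7009503423970752]]
[[-0.7369885008838997, 0.17557917466847653, 1.4665831213550315, -0.0002949873484538167, 1.500218259798192, 0.5699955816867865], [426.2582274910588, -229.91545264371123, 294.60761784981366], [-0.09286324892339318, -0.7007038040861969, -0.09315434300017598, 0.7012224071710274]]
[[-1.0381317102697738, -0.013078515891472964, 1.7692006280722048, 0.5424696174364728, 1.2733567492528814, 0.13672891681647617], [426.433353724744, -230.3850328279801, 295.3307938948519], [0.06499914901271368, 0.8620938048840614, 0.11375012106788862, -0.4895204716507632]]
[[-0.8443352613284635, -0.24097080963526343, 1.9516844972989453, 0.22054089079478942, 0.8109447667390249, 0.760416207683394], [412.65413734562117, -224.47006514047803, 317.12654221472474], [0.06518930306305029, 0.8653262857434824, -0.15558280885918097, -0.47196902817349207]]
```

```bash
cat > kin.py <<'E'
import numpy as np, json, itertools
from scipy.optimize import least_squares
from scipy.spatial.transform import Rotation as Ro
def E(ax,a): return Ro.from_euler(ax,a).as_matrix()
D=[json.loads(l) for l in open('log.jsonl')]
def qm(q): return Ro.from_quat([q[1],q[2],q[3],q[0]]).as_matrix()
def fk(p,q,s4,s6,R0=None):
    a1,off,h,L1,e,L2,wy,d6=p[:8]
    R=E('z',q[0]); x=R@np.array([a1,off,h]); R=R@E('y',q[1]); x=x+R@[0,0,L1]; R=R@E('y',q[2]); x=x+R@[e,0,L2]
    R=R@E('z',s4*q[3]); x=x+R@[0,wy,0]; R=R@E('y',q[4]); x=x+R@[0,0,d6]; R=R@E('z',s6*q[5])
    return x,R
if __name__=='__main__':
  for s4,s6 in itertools.product([1,-1],[1,-1]):
    Rs=[fk(np.zeros(8),np.array(d[0]),s4,s6)[1].T@qm(d[2]) for d in D]
    err=[np.degrees(Ro.from_matrix(Rs[0].T@r).magnitude()) for r in Rs]
    f=lambda p: np.concatenate([(fk(p,np.array(d[0]),s4,s6)[0]-d[1]) for d in D]+[0.005*(p-np.array([0,100,150,400,0,400,0,250]))])
    r=least_squares(f,[0,100,150,400,0,400,0,250]); print(s4,s6,np.round(err,2),np.round(r.x,1),np.abs(f(r.x)[:-8]).max().round(2)); print(np.round(Rs[0],3).tolist())
E
python3 kin.py
```

```text
1 1 [0. 0. 0. 0.] [ -0.  116.3 201.2 438.9  38.8 397.5   0.  271.6] 0.01
[[-0.0, -1.0, -0.0], [0.0, 0.0, -1.0], [1.0, -0.0, 0.0]]
1 -1 [  0.    90.92  41.27 112.74] [ -0.  116.3 201.2 438.9  38.8 397.5   0.  271.6] 0.01
[[-0.0, -0.902, -0.432], [0.0, 0.432, -0.902], [1.0, -0.0, 0.0]]
-1 1 [0.000e+00 3.000e-02 6.217e+01 2.527e+01] [ -59.4  288.5   56.7   11.8 -157.7  517.9 -154.2 -121.4] 70.34
[[0.0, -1.0, -0.0], [-0.0, 0.0, -1.0], [1.0, 0.0, -0.0]]
-1 -1 [  0.    90.91  83.14 130.97] [ -59.4  288.5   56.7   11.8 -157.7  517.9 -154.2 -121.4] 70.34
[[-0.0, -0.902, -0.432], [-0.0, 0.432, -0.902], [1.0, 0.0, -0.0]]
```

```bash
cat > ik.py <<'E'
from kin import *
P=np.array([0,116.3,201.2,438.9,38.8,397.5,0,271.6]); RT=np.array([[0,-1,0],[0,0,-1],[1,0,0.]])
lo=np.array([-2.94,-.97,.19,-1.23,.02,-2.88])+.05; hi=np.array([2.94,2.17,2.56,4.37,3.11,2.88])-.05
def FK(q): x,R=fk(P,q,1,1); return x,R@RT
rng=np.random.default_rng(0)
def IK(x,R,seeds=None,n=12):
    sols=[]
    S=list(seeds or [])+[rng.uniform(lo,hi) for _ in range(n)]
    for s in S:
        def f(q):
            a,B=FK(q); return np.concatenate([(a-x)/100,Ro.from_matrix(B.T@R).as_rotvec()])
        r=least_squares(f,np.clip(s,lo+1e-3,hi-1e-3),bounds=(lo,hi),max_nfev=60)
        if np.abs(r.fun).max()<2e-3 and not any(np.abs(r.x-t).max()<.05 for t in sols): sols.append(r.x)
    return sols
def az(a): a=np.radians(a); return np.array([np.cos(a),np.sin(a),0])
up=np.array([0,0,1.])
def grasp(point_az,elev,camup=True):
    """tool x points at azimuth, elev deg below horizontal; jaws horizontal"""
    e=np.radians(elev); x=np.cos(e)*az(point_az)-np.sin(e)*up
    zc=np.sin(e)*az(point_az)+np.cos(e)*up  # upper side
    z=-zc if camup else zc
    return np.stack([x,np.cross(z,x),z],1)
def tcp(G,R): return np.asarray(G)+11*R[:,0]
E
python3 - <<'E'
from ik import *
jars={'A':(437.8,-150,-124),'B':(450.4,-291,-112.5),'C':(486.2,-414.5,-36.3)}
for n,(x,y,a) in jars.items():
  for al in [30,45,60,90]:
    for cu in [0,1]:
      G=np.array([x,y,27])+6*az(a)
      R=grasp(a+180,al,cu); s=IK(tcp(G,R),R,n=10)
      print(n,al,'cam',cu,[np.round(q,2).tolist() for q in s])
for nm,G in {'L':(607,259,54),'M':(615,172,54),'R':(623,84,54)}.items():
  for f in [-40,-85,5,50,95]:
    for al in [45]:
     for cu in [1,0]:
      R=grasp(f,90-al,cu); s=IK(tcp(G,R),R,n=10); print(nm,f,al,'cam',cu,[np.round(q,2).tolist() for q in s])
E
```

```text
A 30 cam 0 [[-1.09, 0.73, 1.92, 0.9, 1.32, 2.01]]
A 30 cam 1 [[-1.09, 0.73, 1.92, 0.9, 1.32, -1.13]]
A 45 cam 0 [[-1.01, 0.6, 1.95, 0.8, 1.13, 2.17]]
A 45 cam 1 [[-1.01, 0.6, 1.95, 0.8, 1.13, -0.97]]
A 60 cam 0 [[-0.89, 0.5, 1.96, 0.63, 0.95, 2.4]]
A 60 cam 1 [[-0.89, 0.5, 1.96, 0.63, 0.95, -0.74]]
A 90 cam 0 []
A 90 cam 1 [[-0.6, 0.45, 1.9, -0.0, 0.79, -0.0]]
B 30 cam 0 [[-1.14, 0.93, 1.41, 0.69, 1.64, 2.13]]
B 30 cam 1 [[-1.14, 0.93, 1.41, 0.69, 1.64, -1.01]]
B 45 cam 0 [[-1.09, 0.81, 1.49, 0.58, 1.44, 2.19]]
B 45 cam 1 [[-1.09, 0.81, 1.49, 0.58, 1.44, -0.95]]
B 60 cam 0 [[-1.01, 0.7, 1.56, 0.45, 1.23, 2.3]]
B 60 cam 1 [[-1.01, 0.7, 1.56, 0.45, 1.23, -0.84]]
B 90 cam 0 [[-0.8, 0.58, 1.67, 0.0, 0.89, 2.73]]
B 90 cam 1 [[-0.8, 0.58, 1.67, -0.0, 0.89, -0.41]]
C 30 cam 0 []
C 30 cam 1 []
C 45 cam 0 [[-0.83, 1.36, 0.31, -0.18, 2.23, 1.32]]
C 45 cam 1 [[-0.83, 1.36, 0.31, -0.18, 2.23, -1.82]]
C 60 cam 0 [[-0.84, 1.11, 0.73, -0.11, 1.81, 1.36]]
C 60 cam 1 [[-0.84, 1.11, 0.73, -0.11, 1.81, -1.78]]
C 90 cam 0 [[-0.89, 0.77, 1.31, 0.0, 1.06, 1.32]]
C 90 cam 1 [[-0.89, 0.77, 1.31, -0.0, 1.06,
[... 817 characters left out ...]
16, 0.12, 1.55]]
M 50 45 cam 1 [[-0.17, 0.61, 1.81, 1.25, 0.7, -0.48]]
M 50 45 cam 0 [[-0.17, 0.61, 1.81, 1.25, 0.7, 2.66]]
M 95 45 cam 1 [[-0.2, 0.82, 1.38, 0.77, 1.32, -0.64]]
M 95 45 cam 0 [[-0.2, 0.82, 1.38, 0.77, 1.32, 2.5]]
R -40 45 cam 1 []
R -40 45 cam 0 []
R -85 45 cam 1 [[0.24, 0.88, 1.26, -0.82, 1.28, -2.63]]
R -85 45 cam 0 [[0.24, 0.88, 1.26, -0.82, 1.28, 0.51]]
R 5 45 cam 1 [[-0.11, 0.53, 1.97, 2.33, 0.19, -0.91]]
R 5 45 cam 0 [[-0.11, 0.53, 1.97, 2.33, 0.19, 2.24]]
R 50 45 cam 1 [[-0.34, 0.62, 1.78, 1.15, 0.81, -0.52]]
R 50 45 cam 0 [[-0.34, 0.62, 1.78, 1.15, 0.81, 2.63]]
R 95 45 cam 1 [[-0.34, 0.84, 1.32, 0.71, 1.42, -0.7]]
R 95 45 cam 0 [[-0.34, 0.84, 1.32, 0.71, 1.42, 2.44]]
```

```bash
cat > sim.py <<'E'
from ik import *
def track(q,wps,stepmm=30,stepdeg=8):
    """follow (x,R) waypoints w/ continuation; returns ok,maxstep,minmargin,q"""
    x,R=FK(q); ms=0; mg=9
    for x2,R2 in wps:
        rv=Ro.from_matrix(R.T@R2).as_rotvec(); n=int(max(1,np.ceil(max(np.linalg.norm(x2-x)/stepmm,np.degrees(np.linalg.norm(rv))/stepdeg))))
        for i in range(1,n+1):
            xi=x+(x2-x)*i/n; Ri=R@Ro.from_rotvec(rv*i/n).as_matrix()
            def f(t):
                a,B=FK(t); return np.concatenate([(a-xi)/100,Ro.from_matrix(B.T@Ri).as_rotvec()])
            r=least_squares(f,np.clip(q,lo+1e-4,hi-1e-4),bounds=(lo,hi),max_nfev=40)
            if np.abs(r.fun).max()>4e-3: return False,ms,mg,q,xi
            ms=max(ms,np.abs(r.x-q).max()); q=r.x; mg=min(mg,(q-lo).min(),(hi-q).min())
        x,R=x2,R2
    return True,ms,mg,q,x
def yawR(R,deg): return E('z',np.radians(deg))@R
E
python3 - <<'E'
from sim import *
jars={'A':(437.8,-150,-124),'B':(450.4,-291,-112.5),'C':(486.2,-414.5,-36.3)}
slots={'L':(607,259,54),'M':(615,172,54),'R':(623,84,54)}
for n,(x,y,a) in jars.items():
  for al in (45,55):
   for cu in (0,1):
    G=np.array([x,y,27])+6*az(a); R1=grasp(a+180,al,cu); s=IK(tcp(G,R1),R1,n=6)
    if not s: print(n,al,cu,'no'); continue
    for sl,S in slots.items():
     if {'A':'L','B':'M','C':'R'}[n]!=sl: continue
     for f in (-85,-60,95,60):
      for alt in (0,1):
       d=(f-a+180)%360-180
       if alt: d-=np.sign(d)*360
       Rm=grasp(a,90-al,not cu)
       for mode in (0,1):
        up1=tcp(G+[0,0,220],R1); S=np.array(S,float); hi_=S+[0,0,170]
        w=[(up1,R1),(tcp(G+[0,0,220],Rm),Rm)]
        yaws=[yawR(Rm,d*k/4) for k in range(1,5)]
        if mode==0: w+=[(tcp(hi_,Rm),Rm)]+[(tcp(hi_,r),r) for r in yaws]
        else: w+=[(tcp(G+[0,0,220],r),r) for r in yaws]+[(tcp(hi_,yaws[-1]),yaws[-1])]
        w+=[(tcp(S,yaws[-1]),yaws[-1])]
        ok,ms,mg,q,xx=track(s[0],w)
        if ok: print(n,al,'cam',cu,sl,f,'dyaw',round(d),'mode',mode,'maxstep',round(ms,2),'margin',round(mg,2),np.round(q,2))
E
```

```text
A 45 cam 1 L -85 dyaw 39 mode 1 maxstep 0.13 margin 0.29 [ 0.48  1.03  0.93 -0.71  1.55  0.55]
A 45 cam 1 L -60 dyaw 64 mode 1 maxstep 0.17 margin 0.27 [ 0.51  0.88  1.25 -0.87  1.17  0.41]
A 45 cam 1 L 95 dyaw -141 mode 1 maxstep 0.13 margin 0.01 [-0.07  0.81  1.39  0.83  1.24  2.58]
A 55 cam 1 L -85 dyaw 39 mode 1 maxstep 0.14 margin 0.07 [ 0.52  1.12  0.86 -0.84  1.66  0.57]
A 55 cam 1 L 95 dyaw -141 mode 1 maxstep 0.13 margin 0.11 [-0.11  0.86  1.39  0.97  1.33  2.46]
B 45 cam 1 M -85 dyaw 28 mode 0 maxstep 0.14 margin 0.35 [ 0.37  0.94  1.12 -0.76  1.41  0.54]
B 45 cam 1 M -85 dyaw 28 mode 1 maxstep 0.14 margin 0.29 [ 0.37  0.94  1.12 -0.76  1.41  0.54]
B 45 cam 1 M -60 dyaw 52 mode 0 maxstep 0.14 margin 0.23 [ 0.38  0.8   1.42 -0.95  1.04  0.41]
B 45 cam 1 M -60 dyaw 52 mode 1 maxstep 0.24 margin 0.23 [ 0.38  0.8   1.42 -0.95  1.04  0.41]
B 45 cam 1 M 95 dyaw -152 mode 1 maxstep 0.14 margin 0.1 [-0.2   0.82  1.38  0.77  1.32  2.5 ]
B 55 cam 1 M -85 dyaw 28 mode 0 maxstep 0.15 margin 0.17 [ 0.41  1.02  1.07 -0.89  1.51  0.6 ]
B 55 cam 1 M -85 dyaw 28 mode 1 maxstep 0.14 margin 0.0 [ 0.41  1.02  1.07 -0.89  1.51  0.6 ]
B 55 cam 1 M -60 dyaw 52 mode 0 maxstep 0.15 margin 0.05 [ 0.42  0.85  1.42 -1.13  1.12  0.57]
B 55 cam 1 M 95 dyaw -152 mode 1 maxstep 0.15 margin 0.17 [-0.25  0.88  1.37  0.9   1.42  2.41]
B 55 cam 1 M 60 dyaw -188 mode 1 maxstep 0.15 margin 0.01 [-0.26  0.69  1.78  1.34  0.95  2.4 ]
C 55 cam 0 R 95 dyaw 131 mode 1 maxstep 0.52 margin 0.0 [-0.38  0.91  1.29  0.82  1.53 -0.77]
C 55 cam 0 R 60 dyaw 96 mode 1 maxstep 0.52 margin 0.0 [-0.42  0.71  1.73  1.22  1.05 -0.74]
```

Run:
```python
from h import *
c=cap('top')
L=onz(c,(130+243/3.3,80+452/3.3),72);R=onz(c,(130+547/3.3,80+412/3.3),72); d=(L-R)[:2]; print('panel mid-thickness',L,R,np.linalg.norm(d),'yaw',np.degrees(np.arctan2(-d[0],d[1])))
for a,b,z in [((206,297),(524,257),132),((186,77),(499,37),132)]:
    L=onz(c,(130+a[0]/3.3,80+a[1]/3.3),z);R=onz(c,(130+b[0]/3.3,80+b[1]/3.3),z); d=(L-R)[:2]; print('unit',L,R,np.linalg.norm(d),(L+R)/2,'yaw',np.degrees(np.arctan2(-d[0],d[1])))
s=cap('scene'); im=s['image'][110:250,310:510,::-1]
cv2.imwrite('pics/scd.png',cv2.resize(im,None,fx=4,fy=4,interpolation=cv2.INTER_CUBIC))
```

```text
panel mid-thickness [489.39994989 314.35628143  72.        ] [529.88773511   5.94882889  72.        ] 311.05372130548704 yaw 7.479030080519514
unit [637.89101297 340.02353963 132.        ] [678.01213829  26.54401788 132.        ] 316.0365726451363 [657.95157563 183.28377876 132.        ] yaw 7.2934314187653095
unit [863.11750879 368.21823293 132.        ] [905.21436341  53.54622749 132.        ] 317.4753788503275 [884.1659361  210.88223021 132.        ] yaw 7.61979302024077
```

View pics/scd.png

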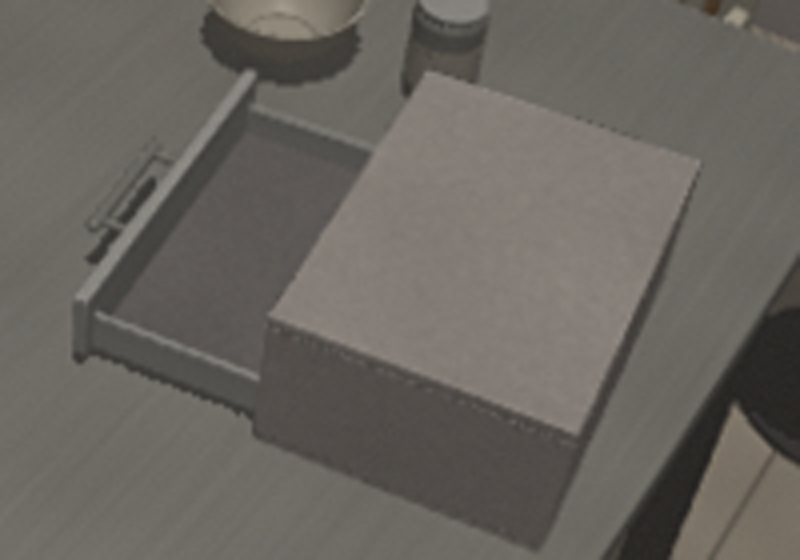

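```bash
cat > plan.py <<'E'
from sim import *
from h import ctrl
def plan(x2,R2,trans_first=False,verbose=True):
    s=ctrl.sense(); x=np.array(s['eef_pos']); R=qm(s['ee_rot']); q=np.array(s['joints'])
    rv=Ro.from_matrix(R.T@R2).as_rotvec(); ang=np.linalg.norm(rv); n=int(np.ceil(max(ang/0.17,np.abs(rv).max()/.18)))
    d=(R if trans_first else R2).T@(np.asarray(x2)-x)/1000; m=int(np.ceil(np.linalg.norm(d)/.05))
    print('rot total',np.round(rv,4),'n',n,'per row',np.round(rv/max(n,1),4)); print('trans',np.round(d,4),'m',m,'per row',np.round(d/max(m,1),4))
    w=[(np.asarray(x2),R),(np.asarray(x2),R2)] if trans_first else [(x,R2),(np.asarray(x2),R2)]
    r=track(q,w); print('track',r[0],np.round(r[1:3],2),np.round(r[3],2))
E
python3 - <<'E'
from plan import *
G=np.array([450.4,-291,27])+6*az(-112.5); R=grasp(67.5,45,True); t=tcp(G,R)
print(np.round(R,3),t); plan(t-110*R[:,0],R)
E
```

```text
[[ 0.271  0.924 -0.271]
 [ 0.653 -0.383 -0.653]
 [-0.707  0.    -0.707]] [ 451.08047796 -289.35718089   19.22182541]
rot total [-0.9331  0.3363 -1.0586] n 9 per row [-0.1037  0.0374 -0.1176]
trans [0.0687 0.0604 0.2418] m 6 per row [0.0115 0.0101 0.0403]
track True [0.26 0.57] [-1.18  0.76  1.32  0.52  1.66 -0.91]
```

```bash
python3 -m jog '[[[0,0,0,-0.1037,0.0374,-0.1176],[0,0,0,-0.1037,0.0374,-0.1176],[0,0,0,-0.1037,0.0374,-0.1176],[0,0,0,-0.1037,0.0374,-0.1176],[0,0,0,-0.1037,0.0374,-0.1176],[0,0,0,-0.1037,0.0374,-0.1176],[0,0,0,-0.1037,0.0374,-0.1176],[0,0,0,-0.1037,0.0374,-0.1176],[0,0,0,-0.1037,0.0374,-0.1176],[0,0,0,0,0,0]]]' 0 60
python3 -m jog '[[[0.0115,0.01,0.0403,0,0,0],[0.0115,0.01,0.0403,0,0,0],[0.0115,0.01,0.0403,0,0,0],[0.0115,0.01,0.0403,0,0,0],[0.0115,0.01,0.0403,0,0,0],[0.0115,0.01,0.0403,0,0,0],[0,0,0,0,0,0],[0,0,0,0,0,0]]]'
python3 - <<'E'
from plan import *
from h import cap
G=np.array([450.4,-291,27])+6*az(-112.5); R=grasp(67.5,45,True); t=tcp(G,R)
plan(t,R); cap('wrist','w2.png'); cap('scene','s2.png')
E
```

```text
time_s: 4.15
eef_pos: [412.1, -225.8, 315.0]
ee_rot: [0.209, 0.773, 0.505, -0.322]
force: [-0.1, 0.1, -0.2]
grip_width: 1.003
time_s: 5.15
eef_pos: [417.0, -361.5, 98.5]
ee_rot: [0.211, 0.773, 0.504, -0.323]
force: [0.0, -1.3, 1.1]
grip_width: 0.999
rot total [-0.0154  0.0058 -0.0166] n 1 per row [-0.0154  0.0058 -0.0166]
trans [ 0.1124  0.0039 -0.0003] m 3 per row [ 0.0375  0.0013 -0.0001]
track True [0.06 1.02] [-1.09  0.81  1.49  0.58  1.44 -0.95]
```

View pics/w2.png

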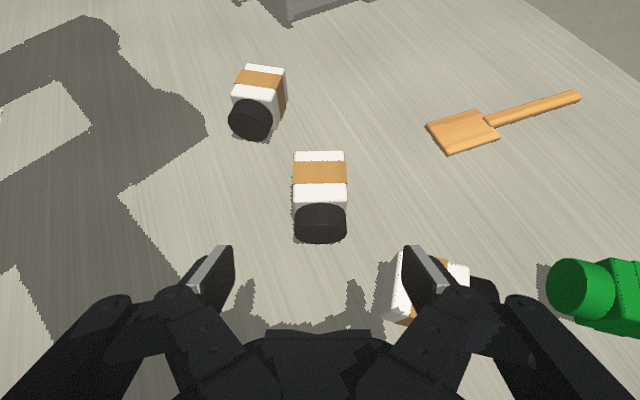

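View pics/s2.png

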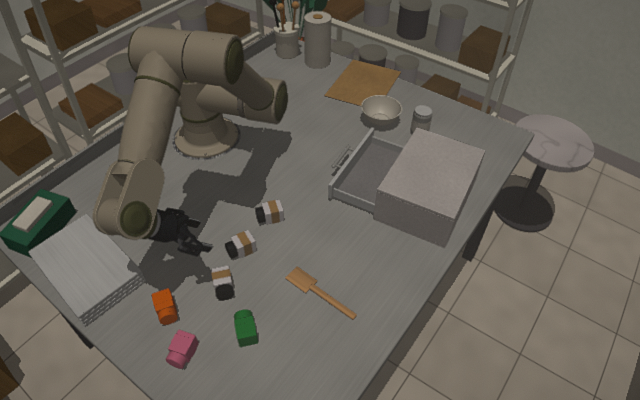

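Jar B sits centred between the fingers at (320,195). C clears the gripper by about 18 mm. I'll advance and grip.

```bash
python3 -m jog '[[[0,0,0,-0.015,0.006,-0.017],[0.028,0.001,0,0,0,0],[0.028,0.001,0,0,0,0],[0.028,0.001,0,0,0,0],[0.028,0.001,0,0,0,0],[0,0,0,0,0,0],[0,0,0,0,0,0]]]' 0 60
python3 -m jog '[[[0,0,0,0,0,0],[0,0,0,0,0,0],[0,0,0,0,0,0],[0,0,0,0,0,0],[0,0,0,0,0,0],[0,0,0,0,0,0]]]' 255 60
python3 - <<'E'
from plan import *
from h import cap
G=np.array([450.4,-291,27])+6*az(-112.5); R=grasp(67.5,45,True); t=tcp(G,R)
plan(t,R); cap('wrist','w3.png')
E
```

```text
time_s: 6.12
eef_pos: [450.9, -290.7, 19.1]
ee_rot: [0.213, 0.768, 0.514, -0.318]
force: [1.1, 0.2, 0.0]
grip_width: 1.003
time_s: 6.88
eef_pos: [450.8, -290.5, 18.8]
ee_rot: [0.212, 0.768, 0.514, -0.318]
force: [-1.8, -3.3, 5.8]
grip_width: 0.544
rot total [ 0.0001 -0.0004  0.001 ] n 1 per row [ 0.0001 -0.0004  0.001 ]
trans [ 0.0005 -0.0001 -0.0011] m 1 per row [ 0.0005 -0.0001 -0.0011]
track True [0.   1.02] [-1.09  0.81  1.49  0.58  1.44 -0.95]
```

View pics/w3.png

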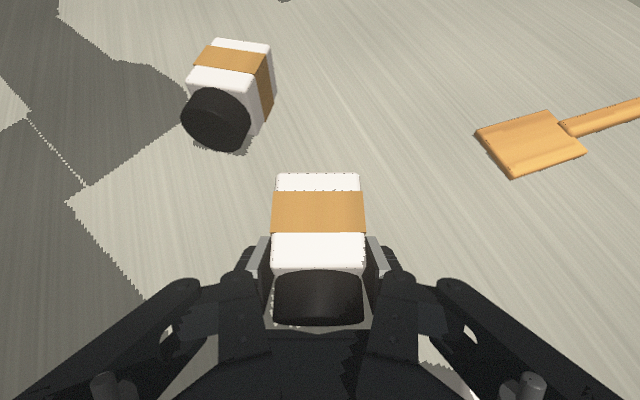

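```bash
python3 -m jog '[[[-0.015,0,-0.015,0,0,0],[-0.031,0,-0.031,0,0,0],[-0.031,0,-0.031,0,0,0],[-0.031,0,-0.031,0,0,0],[-0.031,0,-0.031,0,0,0],[-0.016,0,-0.016,0,0,0],[0,0,0,0,0,0],[0,0,0,0,0,0]]]' 255 60
python3 - <<'E'
from plan import *
G=np.array([450.4,-291,27])+6*az(-112.5); Rm=grasp(-112.5,45,False); t=tcp(G+[0,0,220],Rm); plan(t,Rm,True)
R2=grasp(-82.5,45,False); print(np.round(Ro.from_matrix(Rm.T@R2).as_rotvec()/3,4))
E
```

```text
time_s: 7.92
eef_pos: [450.7, -289.7, 236.5]
ee_rot: [0.211, 0.768, 0.514, -0.318]
force: [-0.4, 0.4, -1.9]
grip_width: 0.548
rot total [ 1.4000e-03 -1.5726e+00  3.6000e-03] n 10 per row [ 1.000e-04 -1.573e-01  4.000e-04]
trans [-0.0126  0.0002  0.0088] m 1 per row [-0.0126  0.0002  0.0088]
track True [0.14 0.35] [-0.46  0.38  1.55 -0.83  1.27  0.22]
[-0.1234  0.      0.1234]
```

```bash
python3 -m jog '[[[0,0,0,0,-0.157,0],[0,0,0,0,-0.157,0],[0,0,0,0,-0.157,0],[0,0,0,0,-0.157,0],[0,0,0,0,-0.157,0],[0,0,0,0,-0.157,0],[0,0,0,0,-0.157,0],[0,0,0,0,-0.157,0],[0,0,0,0,-0.157,0],[0,0,0,0,-0.157,0],[0,0,0,0,0,0],[0,0,0,0,0,0]]]' 255 60
python3 -m jog '[[[0,0,0,-0.1234,0,0.1234],[0,0,0,-0.1234,0,0.1234],[0,0,0,-0.1234,0,0.1234],[0,0,0,0,0,0],[0,0,0,0,0,0]]]'
cat > slots.py <<'E'
from plan import *
O=np.array([515.6,160.9]); ex=np.array([.9916,.1297]); ey=np.array([-.1297,.9916])
def slot(x,y,z): return np.array([*(O+ex*x+ey*y),z])
E
python3 - <<'E'
from slots import *
from h import cap
R2=grasp(-82.5,45,False); S=slot(75,-92,54+160); print(S); plan(tcp(S,R2),R2); cap('wrist','w4.png'); cap('scene','s4.png')
E
```

```text
time_s: 9.43
eef_pos: [450.9, -290.3, 237.0]
ee_rot: [-0.513, -0.319, -0.215, 0.768]
force: [0.2, -0.2, -1.3]
grip_width: 0.543
time_s: 10.05
eef_pos: [451.0, -290.8, 238.0]
ee_rot: [0.693, 0.254, 0.288, -0.61]
force: [0.2, 0.0, -1.5]
grip_width: 0.543
[601.9024  79.4003 214.    ]
rot total [-0.0027 -0.0023  0.0015] n 1 per row [-0.0027 -0.0023  0.0015]
trans [-0.2177  0.1979 -0.2626] m 8 per row [-0.0272  0.0247 -0.0328]
track True [0.07 0.28] [ 0.24  0.63  1.26 -0.79  1.43  0.3 ]
```

View pics/w4.png

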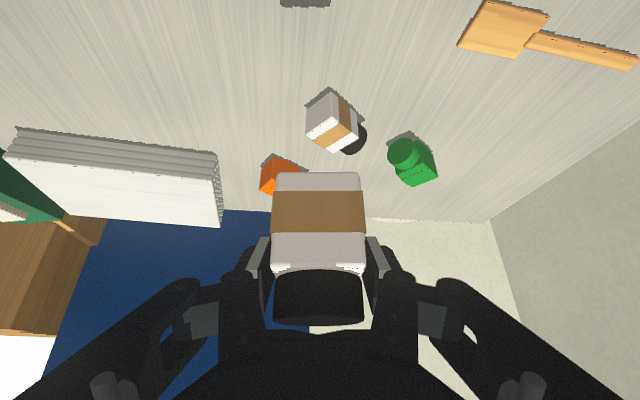

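View pics/s4.png

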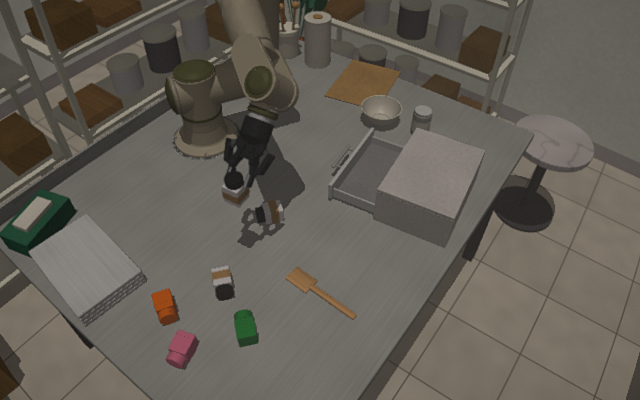

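```bash
python3 -m jog '[[[-0.0272,0.0247,-0.0328,0,0,0],[-0.0272,0.0247,-0.0328,0,0,0],[-0.0272,0.0247,-0.0328,0,0,0],[-0.0272,0.0247,-0.0328,0,0,0],[-0.0272,0.0247,-0.0328,0,0,0],[-0.0272,0.0247,-0.0328,0,0,0],[-0.0272,0.0247,-0.0328,0,0,0],[-0.0272,0.0247,-0.0328,0,0,0],[0,0,0,0,0,0],[0,0,0,0,0,0]]]' 255 60
python3 - <<'E'
from slots import *
from h import cap
R2=grasp(-82.5,45,False); S=slot(75,-92,54+8); plan(tcp(S,R2),R2); cap('wrist','w5.png'); cap('scene','s5.png')
E
```

```text
time_s: 11.4
eef_pos: [602.2, 72.5, 205.9]
ee_rot: [0.694, 0.252, 0.289, -0.609]
force: [0.4, 0.5, -1.1]
grip_width: 0.544
rot total [ 0.0014 -0.0023  0.0005] n 1 per row [ 0.0014 -0.0023  0.0005]
trans [ 0.1078  0.0006 -0.1066] m 4 per row [ 0.027   0.0002 -0.0267]
track True [0.04 0.34] [ 0.24  0.81  1.36 -0.84  1.23  0.52]
```

View pics/w5.png

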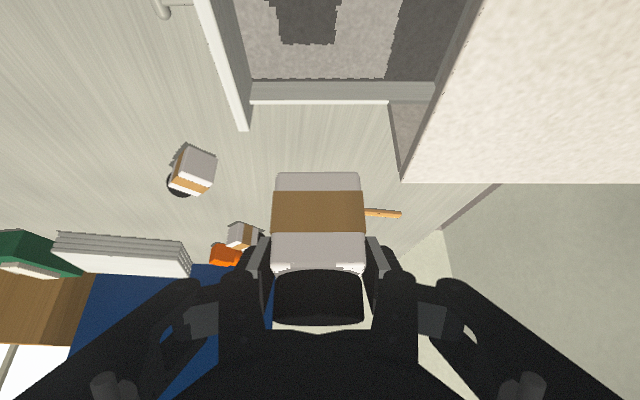

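View pics/s5.png

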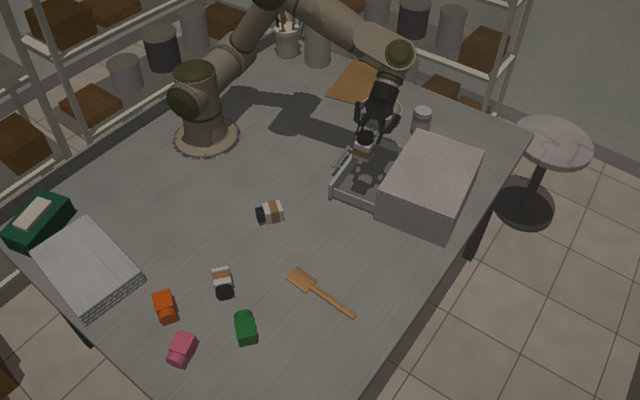

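Run:
```python
from slots import *
from h import *
c=cap('wrist')
print(onz(c,(238,130),72),onz(c,(250,130),72),'expect',slot(-12,-158,72),slot(0,-158,72))
print(onz(c,(401,182),132))
print('wall in/out',onz(c,(250,82),46),onz(c,(250,102),46),'expect',slot(5,-140,46))
```

```text
[529.71427653   8.6040916   72.        ] [541.69690103  10.15157297  72.        ] expect [524.1934   2.6708  72.    ] [536.0926   4.2272  72.    ]
[684.27310779  26.79321592 132.        ]
wall in/out [541.25927259  47.0484571   46.        ] [539.50975942  22.49076962  46.        ] expect [538.716   22.7245  46.    ]
```

```bash
sed -i 's/515.6,160.9/518.5,163./' slots.py
python3 - <<'E'
from slots import *
R2=grasp(-82.5,45,False); S=slot(75,-92,52+8); plan(tcp(S,R2),R2)
E
```

```text
rot total [ 0.     -0.0025  0.0005] n 1 per row [ 0.     -0.0025  0.0005]
trans [ 0.108   0.004  -0.1103] m 4 per row [ 0.027   0.001  -0.0276]
track True [0.04 0.34] [ 0.24  0.82  1.35 -0.84  1.23  0.52]
```

```bash
python3 -m jog '[[[0.02,0.001,-0.0204,0,-0.0025,0],[0.022,0.001,-0.0224,0,0,0],[0.022,0.001,-0.0224,0,0,0],[0.022,0.001,-0.0224,0,0,0],[0.022,0,-0.0224,0,0,0],[0,0,0,0,0,0],[0,0,0,0,0,0]]]' 255 60
python3 -m jog '[[[0.0014,0,-0.0014,0,0,0],[0.0014,0,-0.0014,0,0,0],[0,0,0,0,0,0],[0,0,0,0,0,0]]]'
python3 - <<'E'
from slots import *
from h import *
c=cap('scene'); cv2.imwrite('pics/s6.png',cv2.resize(c['image'][110:250,310:510,::-1],None,fx=4,fy=4)); cap('wrist','w6.png'); st()
R2=grasp(-82.5,45,False); S=slot(75,-92,52); plan(tcp(S,R2),R2)
E
```

```text
time_s: 12.42
eef_pos: [606.4, 74.2, 53.7]
ee_rot: [0.695, 0.253, 0.287, -0.609]
force: [-0.4, -1.0, -1.8]
grip_width: 0.544
time_s: 12.92
eef_pos: [605.9, 74.5, 48.4]
ee_rot: [0.695, 0.252, 0.288, -0.609]
force: [-0.4, 0.2, -1.7]
grip_width: 0.542
13.03 [605.9  74.5  48.3] rot
 [[ 0.093  0.991  0.093]
 [-0.701  0.132 -0.701]
 [-0.707 -0.     0.707]] F [-0.1 -0.4 -1.2] g 0.542 j [ 0.24  0.83  1.35 -0.84  1.23  0.52]
rot total [ 0.0011  0.     -0.0004] n 1 per row [ 0.0011  0.     -0.0004]
trans [ 0.0034 -0.0002 -0.0025] m 1 per row [ 0.0034 -0.0002 -0.0025]
track True [0.01 0.34] [ 0.24  0.83  1.35 -0.84  1.22  0.53]
```

View pics/s6.png

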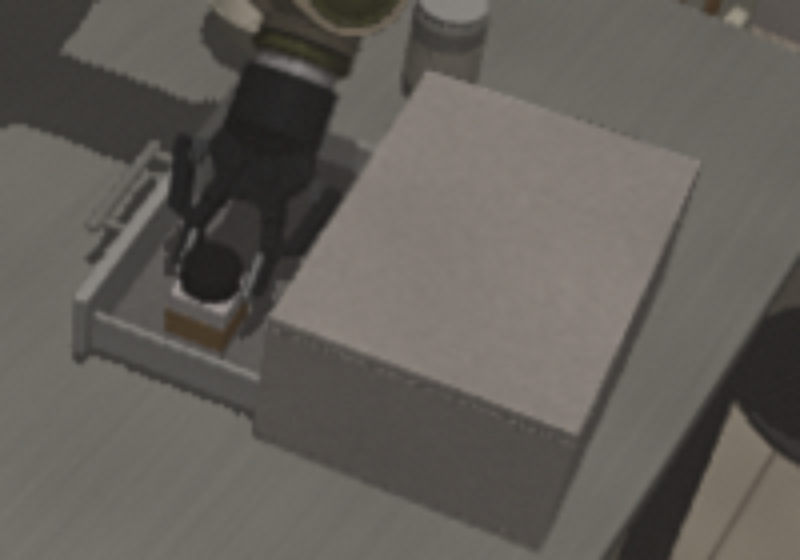

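View pics/w6.png

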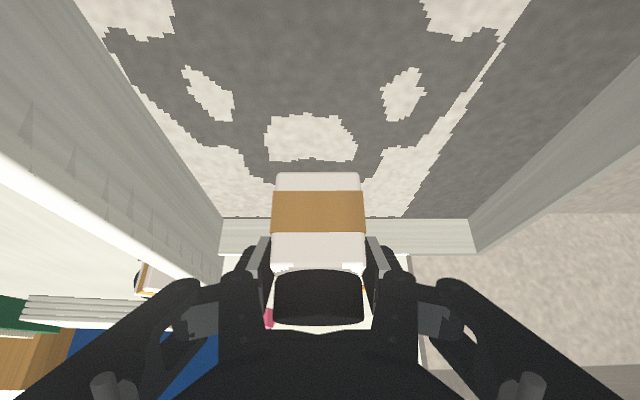

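```bash
for i in 1 2 3; do python3 -m jog '[[[0.0014,0,-0.0014,0,0,0],[0,0,0,0,0,0],[0,0,0,0,0,0]]]' | egrep 'eef|force' ; python3 -c "
import numpy as np
from h import ctrl
print(np.round(ctrl.sense()['force'],1))"; done
```

```text
eef_pos: [606.8, 74.6, 47.9]
force: [-0.6, 1.9, 6.0]
[-0.6  1.9  6. ]
eef_pos: [607.7, 74.7, 47.9]
force: [0.3, 3.1, 15.9]
[ 0.3  3.1 15.9]
eef_pos: [608.6, 74.8, 47.8]
force: [-0.5, 5.7, 25.6]
[-0.5  5.7 25.6]
```

Contact was at z≈48. I'll take the preload off and release partly.

```bash
python3 -m jog '[[[-0.0014,0,0.0014,0,0,0],[-0.0012,0,0.0012,0,0,0],[0,0,0,0,0,0]]]' | egrep 'eef|force'
python3 -m jog '[[[0,0,0,0,0,0],[0,0,0,0,0,0],[0,0,0,0,0,0],[0,0,0,0,0,0]]]' 70
python3 - <<'E'
from h import *
cap('wrist','w7.png')
E
```

```text
eef_pos: [606.9, 74.6, 47.9]
force: [-0.5, 1.8, 8.1]
time_s: 15.02
eef_pos: [605.8, 74.4, 45.8]
ee_rot: [0.695, 0.252, 0.288, -0.609]
force: [-0.4, -0.0, -0.3]
grip_width: 0.724
```

View pics/w7.png

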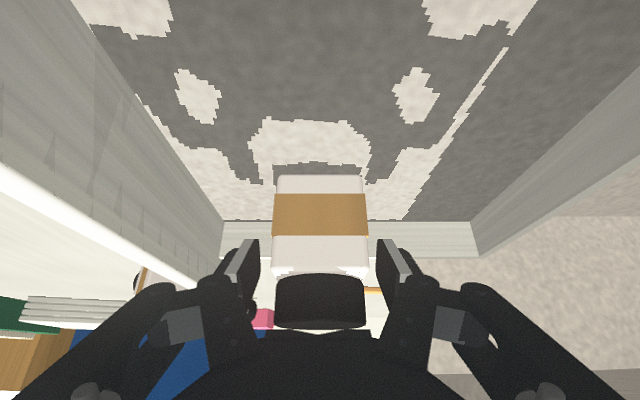

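Jar B stands free between the pads, at (320,235) in the picture. I'll back off along the fingers.

```bash
python3 -m jog '[[[-0.02,0,0,0,0,0],[-0.03,0,0,0,0,0],[-0.03,0,0,0,0,0],[-0.03,0,0,0,0,0],[-0.04,0,0,0,0,0],[-0.04,0,0,0,0,0],[0,0,0,0,0,0],[0,0,0,0,0,0]]]' 70
python3 - <<'E'
from slots import *
from h import *
cap('wrist','w8.png'); cap('scene','s8.png')
R1=grasp(180-124,45,True); G=np.array([437.8,-150,27])+6*az(-124); t=tcp(G,R1)
for z in (300,):
  plan(t-110*R1[:,0]+[0,0,80],R1,True)
  plan(t-110*R1[:,0]+[0,0,80],R1,False)
E
```

```text
time_s: 16.08
eef_pos: [587.9, 207.6, 179.9]
ee_rot: [0.695, 0.252, 0.288, -0.609]
force: [-0.5, -0.2, -0.1]
grip_width: 0.728
rot total [0.8018 1.4968 0.0024] n 10 per row [0.0802 0.1497 0.0002]
trans [ 0.2789 -0.246   0.2742] m 10 per row [ 0.0279 -0.0246  0.0274]
track True [0.21 0.14] [-1.16  0.33  1.81  0.64  1.51 -0.78]
rot total [0.8018 1.4968 0.0024] n 10 per row [0.0802 0.1497 0.0002]
trans [-0.3206  0.0751  0.3241] m 10 per row [-0.0321  0.0075  0.0324]
track True [0.19 0.54] [-1.16  0.33  1.81  0.64  1.51 -0.78]
```

View pics/w8.png

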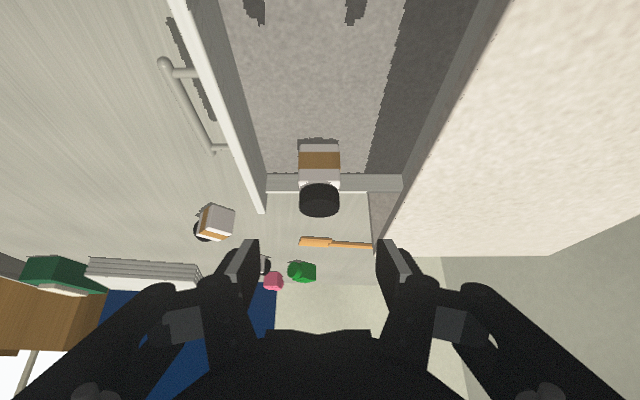

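View pics/s8.png

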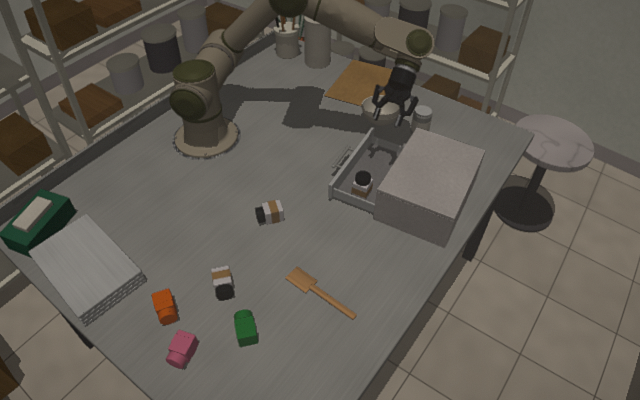

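```bash
python3 -m jog '[[[-0.02,0,0.02,0,0,0],[-0.03,0,0.03,0,0,0],[-0.03,0,0.03,0,0,0],[0,0,0,0,0,0]]]' 0
python3 -m jog '[[[0,0,0,0.0802,0.1497,0],[0,0,0,0.0802,0.1497,0],[0,0,0,0.0802,0.1497,0],[0,0,0,0.0802,0.1497,0],[0,0,0,0.0802,0.1497,0],[0,0,0,0.0802,0.1497,0],[0,0,0,0.0802,0.1497,0],[0,0,0,0.0802,0.1497,0],[0,0,0,0.0802,0.1497,0],[0,0,0,0.0802,0.1497,0],[0,0,0,0,0,0],[0,0,0,0,0,0]]]'
python3 - <<'E'
from slots import *
from h import *
R1=grasp(180-124,45,True); G=np.array([437.8,-150,27])+6*az(-124); t=tcp(G,R1)
plan(t-110*R1[:,0]+[0,0,0],R1,True)
E
```

```text
time_s: 16.68
eef_pos: [588.9, 207.2, 296.4]
ee_rot: [0.695, 0.254, 0.287, -0.608]
force: [0.7, 0.2, -1.2]
grip_width: 1.002
time_s: 18.18
eef_pos: [588.5, 207.5, 293.4]
ee_rot: [0.18, 0.815, 0.434, -0.338]
force: [-0.6, 0.6, -0.3]
grip_width: 1.0
rot total [0.0006 0.0014 0.0011] n 1 per row [0.0006 0.0014 0.0011]
trans [-0.1835  0.0746  0.4621] m 11 per row [-0.0167  0.0068  0.042 ]
track True [0.07 0.55] [-1.16  0.47  1.87  0.66  1.35 -0.9 ]
```

```bash
python3 -m jog '[[[-0.0167,0.0068,0.042,0,0,0],[-0.0167,0.0068,0.042,0,0,0],[-0.0167,0.0068,0.042,0,0,0],[-0.0167,0.0068,0.042,0,0,0],[-0.0167,0.0068,0.042,0,0,0],[-0.0167,0.0068,0.042,0,0,0],[-0.0167,0.0068,0.042,0,0,0],[-0.0167,0.0068,0.042,0,0,0],[-0.0167,0.0068,0.042,0,0,0],[-0.0167,0.0068,0.042,0,0,0],[-0.0167,0.0068,0.042,0,0,0],[0,0,0,0,0,0]]]' 
python3 -m jog '[[[0,0,0,0,0,0]]]' >/dev/null
python3 - <<'E'
from slots import *
from h import *
c=cap('wrist','w9.png')
z=cv2.resize(c['image'][90:290,200:440,::-1],None,fx=3,fy=3,interpolation=cv2.INTER_CUBIC)
for x in range(0,720,60): cv2.line(z,(x,0),(x,600),(80,80,80),1); cv2.putText(z,str(200+x//3),(x,8),0,.3,(0,0,255),1)
for y in range(0,600,60): cv2.line(z,(0,y),(720,y),(80,80,80),1); cv2.putText(z,str(90+y//3),(0,y+8),0,.3,(0,0,255),1)
cv2.imwrite('pics/w9z.png',z)
R1=grasp(180-124,45,True); G=np.array([437.8,-150,27])+6*az(-124); t=tcp(G,R1)
plan(t,R1,True)
E
```

```text
time_s: 19.68
eef_pos: [394.8, -214.7, 95.1]
ee_rot: [0.179, 0.815, 0.434, -0.339]
force: [-0.1, 0.5, 0.5]
grip_width: 0.998
rot total [ 0.0012 -0.0001  0.0027] n 1 per row [ 0.0012 -0.0001  0.0027]
trans [0.1088 0.0006 0.0004] m 3 per row [0.0363 0.0002 0.0001]
track True [0.06 0.56] [-1.01  0.6   1.95  0.8   1.13 -0.97]
```

View pics/w9z.png

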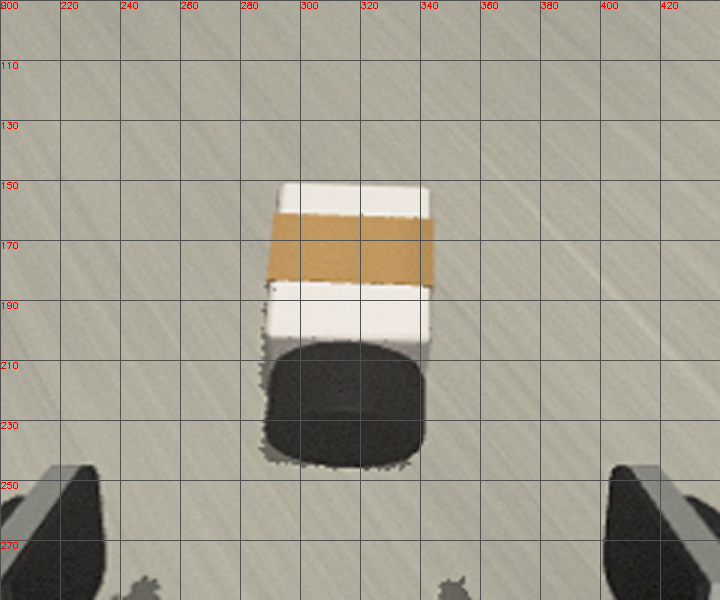

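Jar A is at (316,190), slightly left of the finger midline at 318. I'll compute its exact position and azimuth.

Run:
```python
from slots import *
from h import *
c=cap('wrist')
W=np.array([onz(c,p,48)[:2] for p in [(293.5,151),(343,152.5),(343,204),(289,202)]])
print(np.round(W,1),[round(np.linalg.norm(W[i]-W[(i+1)%4]),1) for i in range(4)])
b=W[:2].mean(0);k=W[2:].mean(0);a=np.degrees(np.arctan2(*(k-b)[::-1]));print(b,k,(b+k)/2,a)
u=(k-b)/np.linalg.norm(k-b); G=np.array([*(b+34*u),27]); R1=grasp(180+a,45,True); plan(tcp(G,R1),R1)
```

```text
[[ 434.9 -112.3]
 [ 472.3 -139.6]
 [ 440.2 -183.3]
 [ 403.5 -156.4]] [np.float64(46.3), np.float64(54.3), np.float64(45.5), np.float64(54.1)]
[ 453.61767821 -125.93910058] [ 421.8707967  -169.89333387] [ 437.74423745 -147.91621723] -125.83950118013236
rot total [ 0.0241 -0.0001  0.0252] n 1 per row [ 0.0241 -0.0001  0.0252]
trans [ 0.1093 -0.0033 -0.    ] m 3 per row [ 0.0364 -0.0011 -0.    ]
track True [0.06 0.54] [-1.01  0.59  1.97  0.82  1.11 -0.97]
```

```bash
python3 -m jog '[[[0,0,0,0.024,0,0.025],[0.027,-0.001,0,0,0,0],[0.027,-0.001,0,0,0,0],[0.027,-0.001,0,0,0,0],[0.027,0,0,0,0,0],[0,0,0,0,0,0],[0,0,0,0,0,0]]]' 0 60
python3 -m jog '[[[0,0,0,0,0,0],[0,0,0,0,0,0],[0,0,0,0,0,0],[0,0,0,0,0,0],[0,0,0,0,0,0],[0,0,0,0,0,0]]]' 255 60
python3 -m jog '[[[-0.015,0,-0.015,0,0,0],[-0.031,0,-0.031,0,0,0],[-0.031,0,-0.031,0,0,0],[-0.031,0,-0.031,0,0,0],[-0.031,0,-0.031,0,0,0],[-0.016,0,-0.016,0,0,0],[0,0,0,0,0,0],[0,0,0,0,0,0]]]' 255 60
python3 - <<'E'
from slots import *
from h import *
s=ctrl.sense(); a=-125.84; x=np.array(s['eef_pos']); R1=grasp(a,45,False); plan(x,R1)
R2=grasp(-82.5,45,False); print(Ro.from_matrix(R1.T@R2).as_rotvec()/5)
cap('wrist','w10.png')
E
```

```text
time_s: 20.78
eef_pos: [437.7, -149.5, 20.5]
ee_rot: [0.174, 0.823, 0.42, -0.341]
force: [0.8, 0.5, -0.4]
grip_width: 1.002
time_s: 21.52
eef_pos: [437.7, -149.4, 20.5]
ee_rot: [0.174, 0.823, 0.42, -0.34]
force: [-2.8, -1.8, 6.7]
grip_width: 0.542
time_s: 22.52
eef_pos: [437.2, -148.8, 238.0]
ee_rot: [0.173, 0.823, 0.42, -0.341]
force: [-0.7, -1.0, -2.2]
grip_width: 0.544
rot total [-0.0023 -1.5722  0.0024] n 10 per row [-0.0002 -0.1572  0.0002]
trans [0. 0. 0.] m 0 per row [0. 0. 0.]
track True [0.13 0.48] [-0.2   0.42  1.51 -0.7   1.6   0.54]
[-0.10697475  0.          0.10697475]
```

View pics/w10.png

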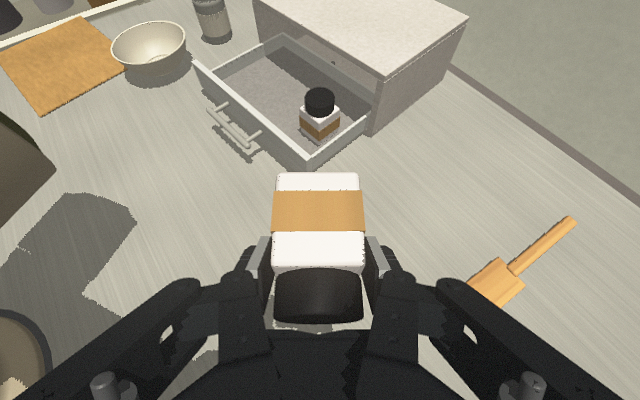

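```bash
python3 -m jog '[[[0,0,0,0,-0.157,0],[0,0,0,0,-0.157,0],[0,0,0,0,-0.157,0],[0,0,0,0,-0.157,0],[0,0,0,0,-0.157,0],[0,0,0,0,-0.157,0],[0,0,0,0,-0.157,0],[0,0,0,0,-0.157,0],[0,0,0,0,-0.157,0],[0,0,0,0,-0.157,0],[0,0,0,0,0,0],[0,0,0,0,0,0]]]' 255 60
python3 -m jog '[[[0,0,0,-0.107,0,0.107],[0,0,0,-0.107,0,0.107],[0,0,0,-0.107,0,0.107],[0,0,0,-0.107,0,0.107],[0,0,0,-0.107,0,0.107],[0,0,0,0,0,0],[0,0,0,0,0,0]]]'
python3 - <<'E'
from slots import *
R2=grasp(-82.5,45,False); S=slot(75,-5,52+160); print(S); plan(tcp(S,R2),R2)
E
```

```text
time_s: 24.08
eef_pos: [437.5, -149.2, 238.8]
ee_rot: [-0.419, -0.343, -0.175, 0.822]
force: [0.0, -0.4, -1.0]
grip_width: 0.545
time_s: 24.95
eef_pos: [437.7, -149.6, 239.6]
ee_rot: [0.693, 0.255, 0.287, -0.61]
force: [1.4, -0.6, -1.4]
grip_width: 0.545
[593.5185 167.7695 212.    ]
rot total [-0.006  -0.0018  0.0019] n 1 per row [-0.006  -0.0018  0.0019]
trans [-0.1776  0.1959 -0.2277] m 7 per row [-0.0254  0.028  -0.0325]
track True [0.09 0.29] [ 0.38  0.7   1.13 -0.76  1.56  0.36]
```

```bash
python3 -m jog '[[[-0.0254,0.028,-0.0325,-0.006,-0.0018,0.002],[-0.0254,0.028,-0.0325,0,0,0],[-0.0254,0.028,-0.0325,0,0,0],[-0.0254,0.028,-0.0325,0,0,0],[-0.0254,0.028,-0.0325,0,0,0],[-0.0254,0.028,-0.0325,0,0,0],[-0.0254,0.028,-0.0325,0,0,0],[0,0,0,0,0,0],[0,0,0,0,0,0]]]' 255 60
python3 - <<'E'
from slots import *
from h import *
R2=grasp(-82.5,45,False); S=slot(75,-5,52+6); plan(tcp(S,R2),R2); cap('wrist','w11.png')
E
```

```text
time_s: 26.08
eef_pos: [593.5, 160.8, 203.1]
ee_rot: [0.695, 0.251, 0.289, -0.609]
force: [-0.2, -0.2, -1.4]
grip_width: 0.548
rot total [0.0036 0.0004 0.    ] n 1 per row [0.0036 0.0004 0.    ]
trans [ 0.1087  0.0009 -0.1074] m 4 per row [ 0.0272  0.0002 -0.0269]
track True [0.04 0.4 ] [ 0.38  0.88  1.23 -0.78  1.35  0.55]
```

View pics/w11.png

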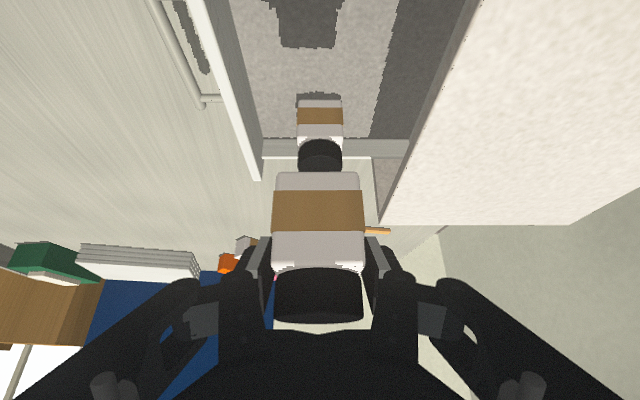

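```bash
python3 -m jog '[[[0.0207,0.001,-0.0204,0,0,0],[0.022,0,-0.0217,0,0,0],[0.022,0,-0.0217,0,0,0],[0.022,0,-0.0217,0,0,0],[0.022,0,-0.0219,0,0,0],[0,0,0,0,0,0],[0,0,0,0,0,0]]]' 255 60
python3 -m jog '[[[0.0014,0,-0.0014,0,0,0],[0.0014,0,-0.0014,0,0,0],[0,0,0,0,0,0],[0,0,0,0,0,0]]]'
```

```text
time_s: 27.0
eef_pos: [594.7, 159.8, 51.9]
ee_rot: [0.695, 0.252, 0.288, -0.608]
force: [0.0, -0.1, -1.2]
grip_width: 0.544
time_s: 27.5
eef_pos: [594.7, 160.2, 47.7]
ee_rot: [0.696, 0.251, 0.288, -0.608]
force: [-0.2, -1.5, 5.5]
grip_width: 0.543
```

Contact at 47.7, with 5.5 N. I'll release and back off.

```bash
python3 -m jog '[[[0,0,0,0,0,0],[0,0,0,0,0,0],[0,0,0,0,0,0],[0,0,0,0,0,0]]]' 70 
python3 -m jog '[[[-0.01,0,0,0,0,0],[-0.03,0,0,0,0,0],[-0.03,0,0,0,0,0],[-0.03,0,0,0,0,0],[-0.04,0,0,0,0,0],[-0.04,0,0,0,0,0],[-0.014,0,0.014,0,0,0],[-0.03,0,0.03,0,0,0],[-0.03,0,0.03,0,0,0],[0,0,0,0,0,0],[0,0,0,0,0,0]]]' 70
python3 - <<'E'
from h import *
st(); cap('wrist','w12.png'); cap('scene','s12.png')
E
```

```text
time_s: 28.0
eef_pos: [594.3, 160.3, 46.7]
ee_rot: [0.696, 0.251, 0.289, -0.608]
force: [0.5, 0.3, -0.3]
grip_width: 0.727
time_s: 29.38
eef_pos: [577.6, 285.9, 277.9]
ee_rot: [0.695, 0.25, 0.289, -0.609]
force: [0.0, 0.4, -1.3]
grip_width: 0.726
29.38 [577.6 285.9 277.9] rot
 [[ 0.092  0.991  0.097]
 [-0.702  0.134 -0.7  ]
 [-0.707 -0.003  0.708]] F [ 0.   0.4 -1.3] g 0.726 j [ 0.55  0.82  0.72 -0.75  1.88  0.28]
```

View pics/w12.png

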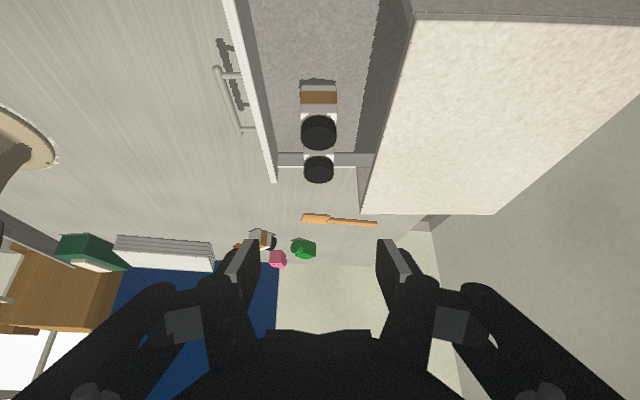

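View pics/s12.png

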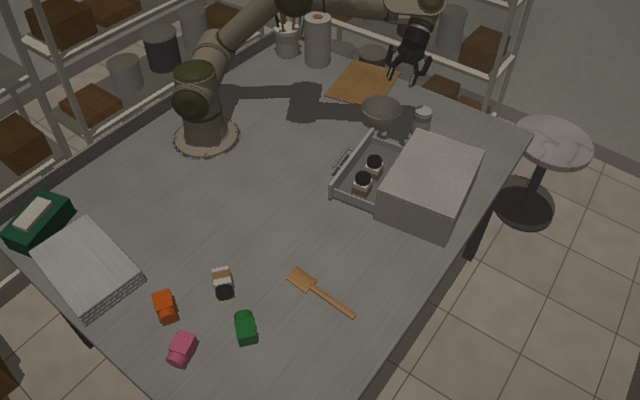

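Both jars stand. Next is jar C: I'll pick it with the tool down, turn it on the table, then regrip at 45° as before.

Run:
```python
from slots import *
for nm,cu in (('cam1',True),('cam0',False)):
  R=grasp(-36.3+180,90,cu); t=np.array([470,-390,220.]); print(nm)
  plan(t,R); plan(t,R,True)
R=grasp(67,45,True); t=np.array([430,-340,200.]); plan(t,R)
```

```text
cam1
rot total [-0.7583  0.7413  0.3193] n 7 per row [-0.1083  0.1059  0.0456]
trans [ 0.0573 -0.6085  0.3136] m 14 per row [ 0.0041 -0.0435  0.0224]
track True [0.14 0.51] [-0.88  0.5   1.21  0.    1.43 -1.82]
rot total [-0.7583  0.7413  0.3193] n 7 per row [-0.1083  0.1059  0.0456]
trans [ 0.5052 -0.1969  0.4217] m 14 per row [ 0.0361 -0.0141  0.0301]
track True [0.3  0.28] [-0.88  0.5   1.21  0.    1.43 -1.82]
cam0
rot total [ 2.1926  0.3909 -0.9074] n 15 per row [ 0.1462  0.0261 -0.0605]
trans [ 0.0573  0.6085 -0.3136] m 14 per row [ 0.0041  0.0435 -0.0224]
track True [0.14 0.21] [-0.88  0.5   1.21  0.    1.43  1.32]
rot total [ 2.1926  0.3909 -0.9074] n 15 per row [ 0.1462  0.0261 -0.0605]
trans [ 0.5052 -0.1969  0.4217] m 14 per row [ 0.0361 -0.0141  0.0301]
track True [0.12 0.28] [-0.88  0.5   1.21  0.    1.43  1.32]
rot total [0.5942 1.5321 0.0044] n 10 per row [0.0594 0.1532 0.0004]
trans [-0.3936  0.1089  0.5029] m 13 per row [-0.0303  0.0084  0.0387]
track True [0.17 0.52] [-1.16  0.62  1.29  0.56  1.8  -0.79]
```

```bash
python3 -m jog '[[[0,0,0,-0.1083,0.1059,0.0456],[0,0,0,-0.1083,0.1059,0.0456],[0,0,0,-0.1083,0.1059,0.0456],[0,0,0,-0.1083,0.1059,0.0456],[0,0,0,-0.1083,0.1059,0.0456],[0,0,0,-0.1083,0.1059,0.0456],[0,0,0,-0.1083,0.1059,0.0456],[0,0,0,0,0,0]]]' 0
python3 -m jog '[[[0,-0.0506,0.0262,0,0,0],[0,-0.0506,0.0262,0,0,0],[0,-0.0506,0.0262,0,0,0],[0,-0.0506,0.0262,0,0,0],[0,-0.0506,0.0262,0,0,0],[0,-0.0506,0.0262,0,0,0],[0,-0.0506,0.0262,0,0,0],[0,-0.0506,0.0262,0,0,0],[0,-0.0506,0.0262,0,0,0],[0.02,-0.0506,0.0262,0,0,0],[0.02,-0.0506,0.0262,0,0,0],[0.02,-0.0506,0.0262,0,0,0]]]' 
python3 -m jog '[[[0,0,0,0,0,0],[0,0,0,0,0,0]]]'
python3 - <<'E'
from slots import *
from h import *
c=cap('wrist','w13.png')
R=grasp(-36.3+180,90,True);plan(np.array([470,-390,220.]),R)
E
```

```text
time_s: 30.48
eef_pos: [578.1, 284.8, 277.8]
ee_rot: [0.672, 0.222, 0.671, -0.221]
force: [-0.4, 0.3, -0.2]
grip_width: 1.001
time_s: 31.98
eef_pos: [471.5, -390.0, 216.4]
ee_rot: [0.672, 0.221, 0.672, -0.221]
force: [1.0, 0.9, -0.1]
grip_width: 0.999
time_s: 32.22
eef_pos: [472.2, -388.0, 217.5]
ee_rot: [0.672, 0.221, 0.672, -0.22]
force: [-0.1, -0.7, 0.5]
grip_width: 1.002
rot total [ 0.0008  0.0015 -0.0015] n 1 per row [ 0.0008  0.0015 -0.0015]
trans [-0.002  -0.0033 -0.0006] m 1 per row [-0.002  -0.0033 -0.0006]
track True [0.01 0.97] [-0.88  0.5   1.21  0.    1.43 -1.82]
```

View pics/w13.png

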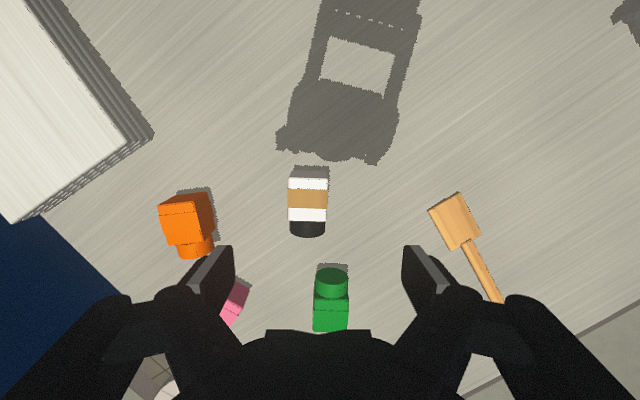

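Run:
```python
from slots import *
from h import *
c=cap('wrist'); im=c['image']
z=cv2.resize(im[150:250,260:360,::-1],None,fx=6,fy=6,interpolation=cv2.INTER_CUBIC)
for v in range(0,600,60):
    cv2.line(z,(v,0),(v,600),(80,80,80),1);cv2.putText(z,str(260+v//6),(v,8),0,.35,(0,0,255),1)
    cv2.line(z,(0,v),(600,v),(80,80,80),1);cv2.putText(z,str(150+v//6),(0,v+8),0,.35,(0,0,255),1)
cv2.imwrite('pics/w13z.png',z)
```

```text
(no output)
```

View pics/w13z.png

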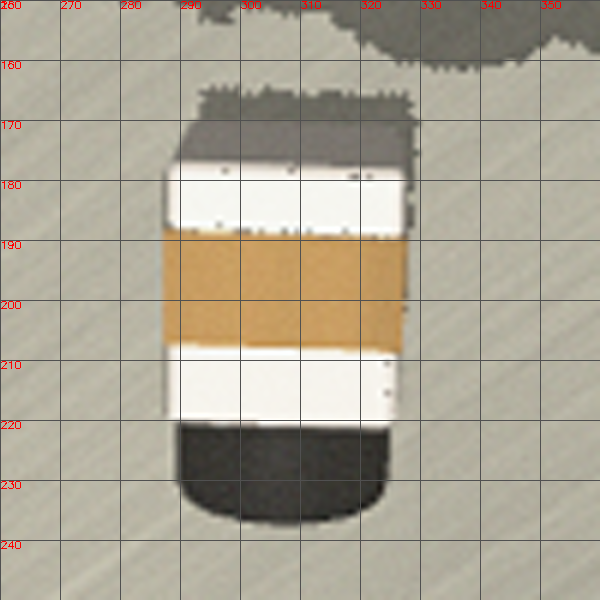

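Run:
```python
from slots import *
from h import *
c=cap('wrist')
W=np.array([onz(c,p,48)[:2] for p in [(288,177),(327,178),(325.7,221),(288.3,220)]])
print(np.round(W,1),[round(np.linalg.norm(W[i]-W[(i+1)%4]),1) for i in range(4)])
b=W[:2].mean(0);k=W[2:].mean(0);a=np.degrees(np.arctan2(*(k-b)[::-1]));print(b,k,(b+k)/2,a)
G=np.array([*((b+k)/2),28]); R1=grasp(180+a,90,True); plan(tcp(G,R1),R1)
```

```text
[[ 450.7 -415. ]
 [ 478.9 -378.5]
 [ 522.1 -411.4]
 [ 493.7 -448. ]] [np.float64(46.2), np.float64(54.3), np.float64(46.3), np.float64(54.2)]
[ 464.80979869 -396.78482937] [ 507.89476724 -429.71419526] [ 486.35228296 -413.24951232] -37.39028030361186
rot total [ 0.0205  0.0022 -0.0018] n 1 per row [ 0.0205  0.0022 -0.0018]
trans [ 0.2014 -0.0119  0.0265] m 5 per row [ 0.0403 -0.0024  0.0053]
track True [0.06 0.97] [-0.89  0.76  1.33  0.    1.05 -1.81]
```

```bash
python3 -m jog '[[[0,-0.0119,0.0265,0.0205,0.002,-0.002],[0.04,0,0,0,0,0],[0.04,0,0,0,0,0],[0.04,0,0,0,0,0],[0.04,0,0,0,0,0],[0.03,0,0,0,0,0],[0.0114,0,0,0,0,0],[0,0,0,0,0,0],[0,0,0,0,0,0]]]' 0 60
python3 -m jog '[[[0,0,0,0,0,0],[0,0,0,0,0,0],[0,0,0,0,0,0],[0,0,0,0,0,0],[0,0,0,0,0,0],[0,0,0,0,0,0]]]' 255 60
python3 -m jog '[[[-0.02,0,0,0,0,0],[-0.04,0,0,0,0,0],[-0.04,0,0,0,0,0],[0,0,0,0,0,0],[0,0,0,0,0,0]]]' 255 60
python3 - <<'E'
from slots import *
R=grasp(180-112.5,90,True); plan(tcp(np.array([445,-270,28+100]),R),R)
E
```

```text
time_s: 33.5
eef_pos: [486.7, -414.5, 17.9]
ee_rot: [0.67, 0.227, 0.669, -0.227]
force: [-0.2, 0.4, -0.4]
grip_width: 1.003
time_s: 34.25
eef_pos: [486.3, -414.4, 17.1]
ee_rot: [0.67, 0.227, 0.669, -0.227]
force: [-1.2, -0.2, 5.6]
grip_width: 0.541
time_s: 34.88
eef_pos: [485.7, -413.7, 115.7]
ee_rot: [0.669, 0.228, 0.67, -0.227]
force: [-0.2, -0.4, -2.5]
grip_width: 0.547
rot total [ 1.3095e+00 -2.4000e-03  6.0000e-04] n 8 per row [ 1.637e-01 -3.000e-04  1.000e-04]
trans [-0.0013 -0.0926 -0.1172] m 3 per row [-0.0004 -0.0309 -0.0391]
track True [0.13 0.87] [-0.77  0.4   1.64 -0.    1.1  -0.38]
```

```bash
python3 -m jog '[[[0,0,0,0.1637,0,0],[0,0,0,0.1637,0,0],[0,0,0,0.1637,0,0],[0,0,0,0.1637,0,0],[0,0,0,0.1637,0,0],[0,0,0,0.1637,0,0],[0,0,0,0.1637,0,0],[0,0,0,0.1637,0,0],[0,0,0,0,0,0]]]' 255 60
python3 -m jog '[[[0,-0.0309,-0.0391,0,0,0],[0,-0.0309,-0.0391,0,0,0],[0,-0.0309,-0.0391,0,0,0],[0,0,0,0,0,0],[0.04,0,0,0,0,0],[0.04,0,0,0,0,0],[0.015,0,0,0,0,0],[0,0,0,0,0,0],[0,0,0,0,0,0]]]'
```

```text
time_s: 36.0
eef_pos: [485.7, -413.6, 115.0]
ee_rot: [0.392, 0.588, 0.394, -0.588]
force: [0.8, -0.7, -2.3]
grip_width: 0.546
time_s: 37.12
eef_pos: [446.0, -271.0, 22.7]
ee_rot: [0.393, 0.588, 0.392, -0.588]
force: [0.1, 0.3, -1.4]
grip_width: 0.542
```

```bash
python3 -m jog '[[[0.004,0,0,0,0,0],[0,0,0,0,0,0],[0,0,0,0,0,0]]]' 255 60
python3 -m jog '[[[0,0,0,0,0,0],[0,0,0,0,0,0],[0,0,0,0,0,0],[0,0,0,0,0,0]]]' 0 60
python3 -m jog '[[[-0.03,0,0,0,0,0],[-0.05,0,0,0,0,0],[-0.05,0,0,0,0,0],[-0.05,0,0,0,0,0],[0,0,0,0,0,0],[0,0,0,0,0,0]]]'
python3 - <<'E'
from slots import *
from h import *
cap('wrist','w14.png')
R=grasp(180-112.5,45,True); t=tcp(np.array([445,-270,27.])+6*az(-112.5),R); plan(t-110*R[:,0],R,True)
plan(t-110*R[:,0],R,False)
E
```

```text
time_s: 37.5
eef_pos: [445.4, -270.2, 17.6]
ee_rot: [0.393, 0.588, 0.393, -0.588]
force: [-0.8, 0.5, -2.5]
grip_width: 0.547
time_s: 38.0
eef_pos: [445.3, -270.2, 17.4]
ee_rot: [0.393, 0.588, 0.393, -0.588]
force: [-0.1, -0.2, -0.6]
grip_width: 1.003
time_s: 38.75
eef_pos: [445.0, -270.1, 196.6]
ee_rot: [-0.392, -0.588, -0.394, 0.588]
force: [0.6, 1.0, -0.7]
grip_width: 1.003
rot total [-0.0011  0.7838  0.0025] n 5 per row [-0.0002  0.1568  0.0005]
trans [0.099  0.0004 0.0762] m 3 per row [0.033  0.0001 0.0254]
track True [0.12 0.9 ] [-1.17  0.72  1.4   0.53  1.63 -0.92]
rot total [-0.0011  0.7838  0.0025] n 5 per row [-0.0002  0.1568  0.0005]
trans [1.640e-02 1.000e-04 1.239e-01] m 3 per row [0.0055 0.     0.0413]
track True [0.12 0.99] [-1.17  0.72  1.4   0.53  1.63 -0.92]
```

View pics/w14.png

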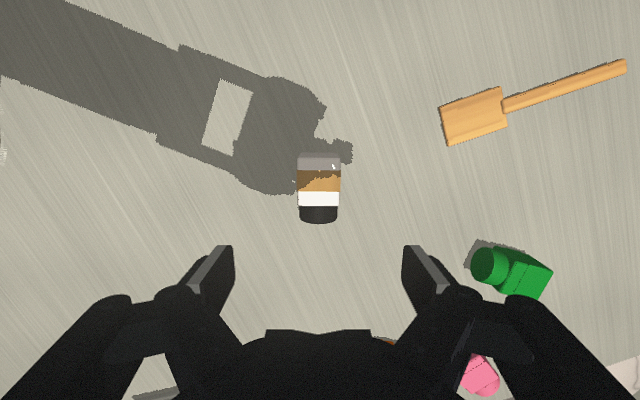

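Jar C now lies at (319,187), aligned with the tool. I'll tilt to 45° and approach.

```bash
python3 -m jog '[[[0,0,0,0,0.1568,0],[0,0,0,0,0.1568,0],[0,0,0,0,0.1568,0],[0,0,0,0,0.1568,0],[0,0,0,0,0.1568,0],[0,0,0,0,0,0],[0.0055,0,0.0413,0,0,0],[0.0055,0,0.0413,0,0,0],[0.0055,0,0.0413,0,0,0],[0,0,0,0,0,0],[0,0,0,0,0,0]]]' 0 60
python3 - <<'E'
from slots import *
from h import *
c=cap('wrist','w15.png')
z=cv2.resize(c['image'][90:290,200:440,::-1],None,fx=3,fy=3,interpolation=cv2.INTER_CUBIC)
for x in range(0,720,60): cv2.line(z,(x,0),(x,600),(80,80,80),1); cv2.putText(z,str(200+x//3),(x,8),0,.3,(0,0,255),1)
for y in range(0,600,60): cv2.line(z,(0,y),(720,y),(80,80,80),1); cv2.putText(z,str(90+y//3),(0,y+8),0,.3,(0,0,255),1)
cv2.imwrite('pics/w15z.png',z)
R=grasp(180-112.5,45,True); t=tcp(np.array([445,-270,27.])+6*az(-112.5),R); plan(t,R)
E
```

```text
time_s: 40.17
eef_pos: [416.9, -339.9, 99.2]
ee_rot: [0.213, 0.767, 0.513, -0.319]
force: [-0.3, 0.1, 0.3]
grip_width: 1.004
rot total [0.0014 0.003  0.0005] n 1 per row [0.0014 0.003  0.0005]
trans [ 0.1113 -0.0008  0.0021] m 3 per row [ 0.0371 -0.0003  0.0007]
track True [0.06 0.96] [-1.08  0.78  1.55  0.59  1.41 -0.97]
```

View pics/w15z.png

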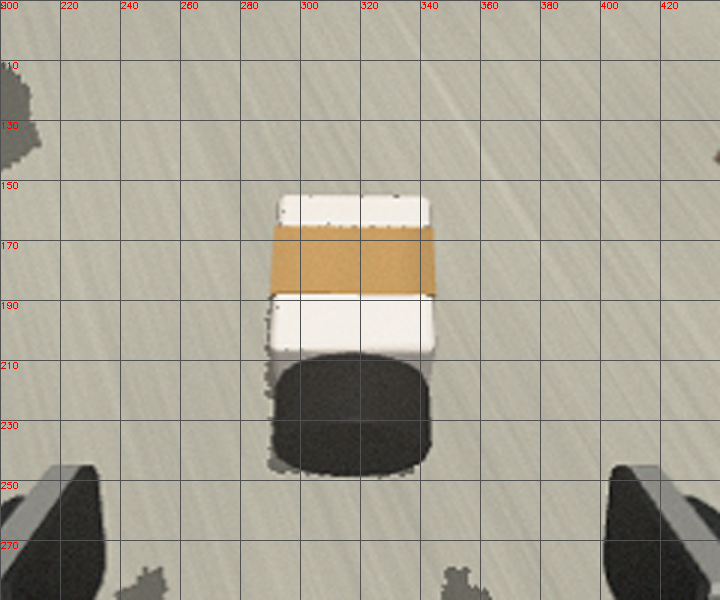

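Jar C is well aligned, at columns 291–344 against a finger midline of 318. I'll go in, grip, lift, tilt and yaw.

```bash
python3 -m jog '[[[0.028,0,0.002,0,0.003,0],[0.028,-0.001,0,0,0,0],[0.028,0,0,0,0,0],[0.027,0,0,0,0,0],[0,0,0,0,0,0],[0,0,0,0,0,0]]]' 0 60
python3 -m jog '[[[0,0,0,0,0,0],[0,0,0,0,0,0],[0,0,0,0,0,0],[0,0,0,0,0,0],[0,0,0,0,0,0],[0,0,0,0,0,0]]]' 255 60
python3 -m jog '[[[-0.015,0,-0.015,0,0,0],[-0.031,0,-0.031,0,0,0],[-0.031,0,-0.031,0,0,0],[-0.031,0,-0.031,0,0,0],[-0.031,0,-0.031,0,0,0],[-0.016,0,-0.016,0,0,0],[0,0,0,0,0,0],[0,0,0,0,0,0]]]' 255 60
python3 -m jog '[[[0,0,0,0,-0.157,0],[0,0,0,0,-0.157,0],[0,0,0,0,-0.157,0],[0,0,0,0,-0.157,0],[0,0,0,0,-0.157,0],[0,0,0,0,-0.157,0],[0,0,0,0,-0.157,0],[0,0,0,0,-0.157,0],[0,0,0,0,-0.157,0],[0,0,0,0,-0.157,0],[0,0,0,0,0,0],[0,0,0,0,0,0]]]' 255 60
python3 - <<'E'
from slots import *
from h import *
cap('wrist','w16.png')
R2=grasp(-82.5,45,False); S=slot(75,82,52+160); plan(tcp(S,R2),R2)
E
```

```text
time_s: 40.98
eef_pos: [445.1, -269.7, 19.6]
ee_rot: [0.213, 0.768, 0.513, -0.318]
force: [-0.2, 0.2, -0.5]
grip_width: 1.003
time_s: 41.72
eef_pos: [444.8, -269.5, 19.0]
ee_rot: [0.212, 0.769, 0.513, -0.317]
force: [-1.7, -1.7, 6.0]
grip_width: 0.545
time_s: 42.72
eef_pos: [444.4, -269.0, 236.8]
ee_rot: [0.211, 0.768, 0.514, -0.318]
force: [0.2, -0.6, -2.8]
grip_width: 0.545
time_s: 44.22
eef_pos: [444.6, -269.5, 237.3]
ee_rot: [-0.512, -0.32, -0.215, 0.768]
force: [-0.8, 0.0, -1.2]
grip_width: 0.542
rot total [-0.3718 -0.0053  0.3702] n 4 per row [-0.093  -0.0013  0.0926]
trans [-0.3253  0.2049 -0.3728] m 11 per row [-0.0296  0.0186 -0.0339]
track True [0.12 0.28] [ 0.5   0.8   0.95 -0.73  1.69  0.39]
```

View pics/w16.png

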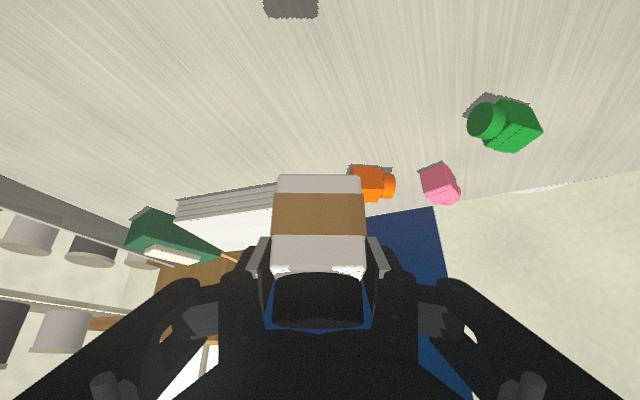

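```bash
python3 -m jog '[[[0,0,0,-0.093,-0.001,0.0926],[0,0,0,-0.093,-0.001,0.0926],[0,0,0,-0.093,-0.001,0.0926],[0,0,0,-0.093,-0.001,0.0926],[0,0,0,0,0,0]]]' 255 60
python3 -m jog '[[[-0.0296,0.0186,-0.0339,0,0,0],[-0.0296,0.0186,-0.0339,0,0,0],[-0.0296,0.0186,-0.0339,0,0,0],[-0.0296,0.0186,-0.0339,0,0,0],[-0.0296,0.0186,-0.0339,0,0,0],[-0.0296,0.0186,-0.0339,0,0,0],[-0.0296,0.0186,-0.0339,0,0,0],[-0.0296,0.0186,-0.0339,0,0,0],[-0.0296,0.0186,-0.0339,0,0,0],[-0.0296,0.0186,-0.0339,0,0,0],[-0.0296,0.0186,-0.0339,0,0,0],[0,0,0,0,0,0]]]' 255 60
python3 -m jog '[[[0,0,0,0,0,0]]]' >/dev/null
python3 - <<'E'
from slots import *
from h import *
cap('wrist','w17.png'); cap('scene','s17.png')
R2=grasp(-82.5,45,False); S=slot(75,82,52+6); plan(tcp(S,R2),R2)
E
```

```text
time_s: 44.9
eef_pos: [443.5, -270.1, 238.5]
ee_rot: [0.694, 0.253, 0.287, -0.61]
force: [0.2, -0.2, -1.5]
grip_width: 0.545
time_s: 46.4
eef_pos: [582.5, 250.0, 201.7]
ee_rot: [0.695, 0.251, 0.289, -0.609]
force: [-0.7, 0.3, -1.6]
grip_width: 0.544
rot total [-0.0002  0.0004  0.001 ] n 1 per row [-0.0002  0.0004  0.001 ]
trans [ 0.1089  0.0008 -0.1088] m 4 per row [ 0.0272  0.0002 -0.0272]
track True [0.04 0.45] [ 0.5   0.96  1.07 -0.72  1.49  0.57]
```

View pics/w17.png

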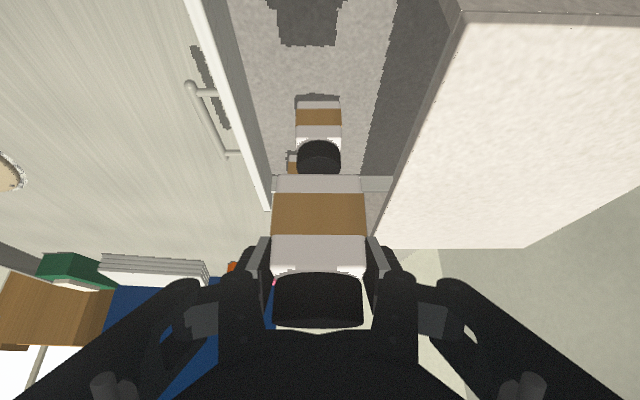

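View pics/s17.png

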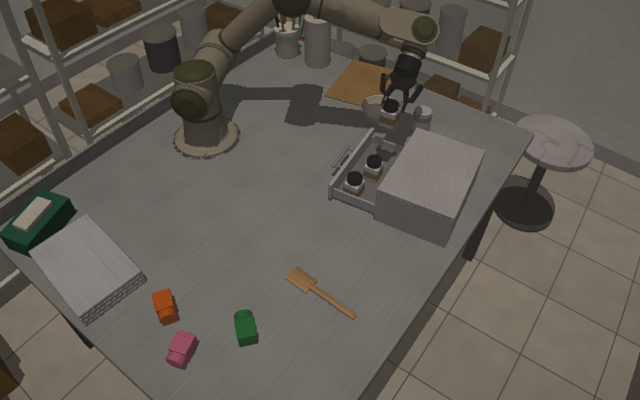

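The right-hand jar has been knocked a few cm toward the front panel, to scene (354,182), and looks upright. I'll place C first, then check.

```bash
python3 -m jog '[[[0.0207,0.001,-0.0206,0,0,0],[0.022,0,-0.022,0,0,0],[0.022,0,-0.022,0,0,0],[0.022,0,-0.022,0,0,0],[0.022,0,-0.022,0,0,0],[0,0,0,0,0,0],[0,0,0,0,0,0]]]' 255 60
python3 -m jog '[[[0.0014,0,-0.0014,0,0,0],[0.0014,0,-0.0014,0,0,0],[0,0,0,0,0,0],[0,0,0,0,0,0]]]'
```

```text
time_s: 47.5
eef_pos: [583.7, 246.8, 51.3]
ee_rot: [0.695, 0.252, 0.288, -0.609]
force: [1.6, 0.0, -1.1]
grip_width: 0.546
time_s: 48.0
eef_pos: [583.3, 247.1, 46.4]
ee_rot: [0.695, 0.252, 0.288, -0.609]
force: [0.7, -0.3, 0.7]
grip_width: 0.545
```

```bash
python3 -m jog '[[[0.0007,0,-0.0007,0,0,0],[0,0,0,0,0,0],[0,0,0,0,0,0]]]'
python3 -m jog '[[[0,0,0,0,0,0],[0,0,0,0,0,0],[0,0,0,0,0,0],[0,0,0,0,0,0]]]' 70 
python3 -m jog '[[[-0.01,0,0,0,0,0],[-0.03,0,0,0,0,0],[-0.03,0,0,0,0,0],[-0.03,0,0,0,0,0],[-0.03,0,0,0,0,0],[-0.014,0,0.014,0,0,0],[-0.03,0,0.03,0,0,0],[-0.03,0,0.03,0,0,0],[0,0,0,0,0,0],[0,0,0,0,0,0]]]' 70
python3 - <<'E'
from slots import *
from h import *
cap('wrist','w18.png'); c=cap('scene'); cv2.imwrite('pics/s18.png',cv2.resize(c['image'][110:250,310:510,::-1],None,fx=4,fy=4,interpolation=cv2.INTER_CUBIC))
E
```

```text
time_s: 48.38
eef_pos: [583.6, 247.2, 46.3]
ee_rot: [0.695, 0.252, 0.287, -0.609]
force: [0.0, -0.4, 5.7]
grip_width: 0.542
time_s: 48.88
eef_pos: [583.2, 247.2, 45.0]
ee_rot: [0.695, 0.252, 0.288, -0.609]
force: [-0.1, 0.6, 0.4]
grip_width: 0.728
time_s: 50.12
eef_pos: [571.2, 337.8, 240.9]
ee_rot: [0.695, 0.251, 0.288, -0.609]
force: [0.5, 0.4, -1.0]
grip_width: 0.727
```

View pics/w18.png

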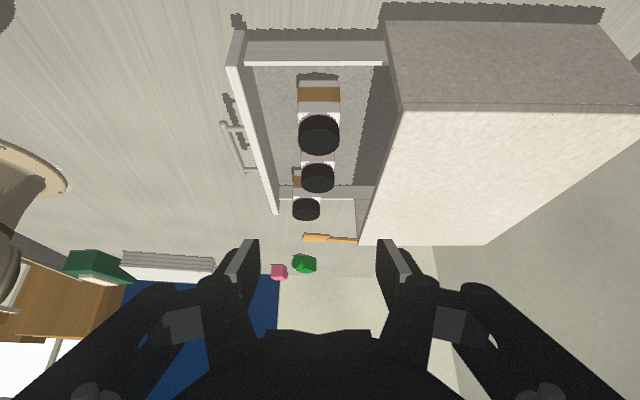

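View pics/s18.png

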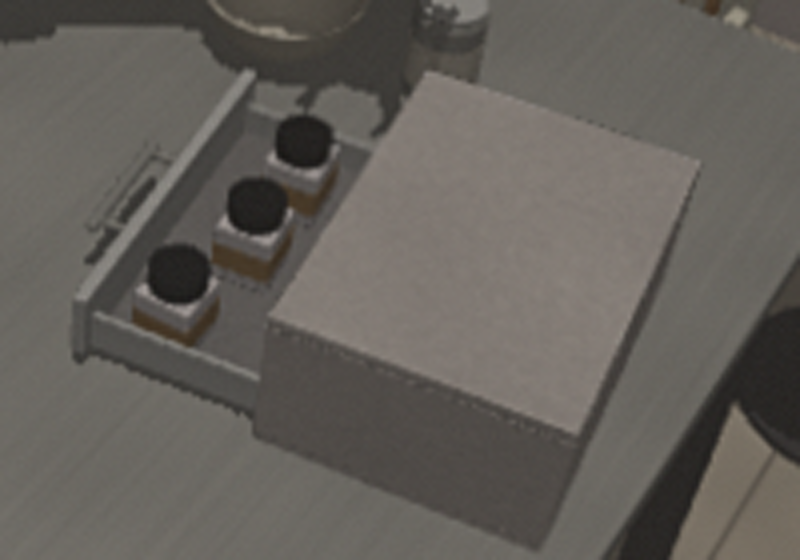

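All three stand. I'll check their drawer coordinates from the caps, at z=96 in the wrist and scene views.

Run:
```python
from slots import *
from h import *
c=cap('wrist'); s=cap('scene')
def dc(p): return np.round([ (p[:2]-O)@ex,(p[:2]-O)@ey],1)
for n,uv,sv in [('C',(319,132),(310+304/4,110+134/4)),('A',(318,176),(310+257/4,110+196/4)),('B',(306,208),(310+180/4,110+264/4))]:
    print(n,dc(onz(c,uv,96)),dc(onz(s,sv,96)))
for nm,uv,z in [('panelL in',(244,30),72),('panelR in',(280,213),72),('unit corner R',(357,244),132),('unit corner L',(403,103),132)]:
    p=onz(c,uv,z); print(nm,np.round(p,1),dc(p))
for nm,uv in [('panelL out',(310+250/4,110+72/4)),('panelR out',(310+78/4,110+297/4))]:
    p=onz(s,uv,72); print(nm,np.round(p,1),dc(p))
st()
```

```text
C [76. 99.] [75.2 76.8]
A [75.3 14.1] [72.9 -9.6]
B [ 56.3 -79.8] [  53.9 -107.2]
panelL in [507.2 357.1  72. ] [ 14. 194.]
panelR in [542.6  16.4  72. ] [   4.9 -148.5]
unit corner R [681.4  34.8 132. ] [ 144.9 -148.2]
unit corner L [635.7 352.5 132. ] [140.8 172.7]
panelL out [491.9 316.8  72. ] [ -6.4 156. ]
panelR out [531.6   9.3  72. ] [  -7.  -154.1]
50.33 [571.2 338.1 240.5] rot
 [[ 0.091  0.991  0.095]
 [-0.702  0.132 -0.7  ]
 [-0.706 -0.003  0.708]] F [-0.   0.4 -0.1] g 0.722 j [ 0.62  0.94  0.61 -0.73  1.93  0.34]
```

All three are within the limits. By the scene view the knocked jar is at about x=54, y=-105, and it is upright. Next I'll push the drawer's bar with closed fingers, tool down.

Run:
```python
from slots import *
for cu in (True,False):
  R=grasp(7.45,90,cu)
  for x,z in ((-95,200),(-95,38),(100,38)):
    s=IK(slot(x,0,z),R,n=8); print(cu,x,z,[np.round(q,2).tolist() for q in s])
  plan(slot(-100,0,240),R); plan(slot(-100,0,240),R,True)
```

```text
True -95 200 [[0.08, 0.16, 1.73, -0.0, 1.25, 1.52]]
True -95 38 [[0.08, 0.39, 1.92, -0.0, 0.83, 1.52]]
True 100 38 [[0.1, 0.74, 1.31, 0.0, 1.1, 1.54]]
rot total [ 1.4849  0.6169 -0.6138] n 11 per row [ 0.135   0.0561 -0.0558]
trans [0.0005 0.1668 0.175 ] m 5 per row [0.0001 0.0334 0.035 ]
track True [0.12 0.26] [ 0.08  0.12  1.68 -0.    1.35  1.52]
rot total [ 1.4849  0.6169 -0.6138] n 11 per row [ 0.135   0.0561 -0.0558]
trans [ 0.1186 -0.1753  0.1168] m 5 per row [ 0.0237 -0.0351  0.0234]
track True [0.16 0.45] [ 0.08  0.12  1.68 -0.    1.35  1.52]
False -95 200 [[0.08, 0.16, 1.73, -0.0, 1.25, -1.62]]
False -95 38 [[0.08, 0.39, 1.92, -0.0, 0.83, -1.62]]
False 100 38 [[0.1, 0.74, 1.31, -0.0, 1.1, -1.61]]
rot total [-1.4788  0.6133  0.6164] n 11 per row [-0.1344  0.0558  0.056 ]
trans [ 0.0005 -0.1668 -0.175 ] m 5 per row [ 0.0001 -0.0334 -0.035 ]
track True [0.15 0.45] [ 0.08  0.12  1.68 -0.    1.35 -1.62]
rot total [-1.4788  0.6133  0.6164] n 11 per row [-0.1344  0.0558  0.056 ]
trans [ 0.1186 -0.1753  0.1168] m 5 per row [ 0.0237 -0.0351  0.0234]
track True [0.18 0.45] [ 0.08  0.12  1.68  0.    1.35 -1.62]
```

```bash
python3 -m jog '[[[0.0237,-0.0351,0.0234,0,0,0],[0.0237,-0.0351,0.0234,0,0,0],[0.0237,-0.0351,0.0234,0,0,0],[0.0237,-0.0351,0.0234,0,0,0],[0.0237,-0.0351,0.0234,0,0,0],[0,0,0,0,0,0]]]' 255 30
python3 -m jog '[[[0,0,0,0.135,0.0561,-0.0558],[0,0,0,0.135,0.0561,-0.0558],[0,0,0,0.135,0.0561,-0.0558],[0,0,0,0.135,0.0561,-0.0558],[0,0,0,0.135,0.0561,-0.0558],[0,0,0,0.135,0.0561,-0.0558],[0,0,0,0.135,0.0561,-0.0558],[0,0,0,0.135,0.0561,-0.0558],[0,0,0,0.135,0.0561,-0.0558],[0,0,0,0.135,0.0561,-0.0558],[0,0,0,0.135,0.0561,-0.0558],[0,0,0,0,0,0]]]'
python3 - <<'E'
from slots import *
from h import *
c=cap('wrist','w20.png')
R=grasp(7.45,90,True); plan(slot(-95,0,38),R)
E
```

```text
time_s: 51.08
eef_pos: [418.3, 149.7, 240.8]
ee_rot: [0.695, 0.251, 0.288, -0.61]
force: [-0.2, 0.4, 0.4]
grip_width: -0.002
time_s: 52.58
eef_pos: [420.7, 150.9, 241.2]
ee_rot: [0.046, 0.706, 0.046, -0.705]
force: [0.4, -0.9, 0.3]
grip_width: -0.001
rot total [ 0.0024 -0.0015 -0.0001] n 1 per row [ 0.0024 -0.0015 -0.0001]
trans [ 0.2031  0.0009 -0.0035] m 5 per row [ 0.0406  0.0002 -0.0007]
track True [0.08 0.59] [ 0.08  0.39  1.92 -0.    0.83  1.52]
```

View pics/w20.png

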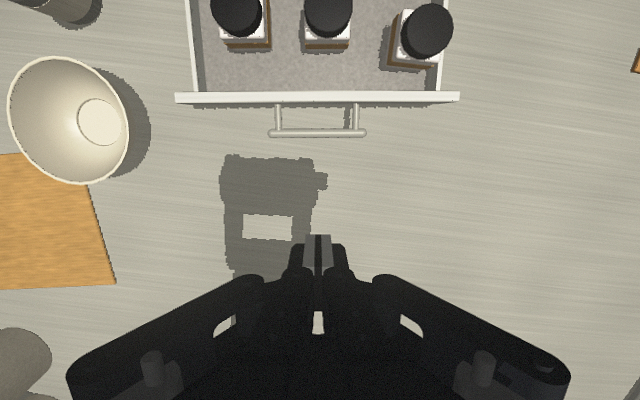

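The bar runs along row 133, columns 268–365, centred under the fingers at column 318. The three caps are upright.

Run:
```python
from slots import *
from h import *
c=cap('wrist')
def dc(p): return np.round([ (p[:2]-O)@ex,(p[:2]-O)@ey],1)
for n,uv,z in [('bar',(317,133),45),('panelL',(176,94),72),('panelR',(459,93),72),('panelLout',(176,102),72),('wallL',(204,93),46),('wallR',(437,93),46),('capC',(237,12),96),('capA',(328,12),96),('capB',(427,31),96)]: print(n,dc(onz(c,uv,z)))
```

```text
bar [-47.3   1.7]
panelL [ -3.8 156.8]
panelR [  -1.7 -154.1]
panelLout [-12.2 157.9]
wallL [ -1.  135.5]
wallR [   0.  -140.1]
capC [68.2 77.9]
capA [68.1 -8.5]
capB [  52.7 -104.3]
```

```bash
python3 -m jog '[[[0.04,0,0,0,0,0],[0.045,0,0,0,0,0],[0.045,0,0,0,0,0],[0.04,0,0,0,0,0],[0.033,0,0,0,0,0],[0,0,0,0,0,0],[0,0,-0.006,0,0,0],[0,0,-0.006,0,0,0],[0,0,-0.004,0,0,0],[0,0,0,0,0,0],[0,0,0,0,0,0]]]'
python3 -m jog '[[[0,0,-0.004,0,0,0],[0,0,-0.004,0,0,0],[0,0,-0.005,0,0,0],[0,0,-0.006,0,0,0],[0,0,-0.006,0,0,0],[0,0,0,0,0,0],[0,0,0,0,0,0]]]'
python3 - <<'E'
from slots import *
from h import *
s=st(); print((np.array(s['eef_pos'])[:2]-O)@ex); c=cap('wrist','w21.png')
E
```

```text
time_s: 54.05
eef_pos: [436.5, 153.6, 38.1]
ee_rot: [0.046, 0.706, 0.046, -0.705]
force: [-0.4, -0.6, -1.1]
grip_width: -0.002
time_s: 54.92
eef_pos: [461.2, 156.9, 37.9]
ee_rot: [0.046, 0.706, 0.046, -0.705]
force: [-0.0, -1.0, 0.6]
grip_width: -0.0
54.92 [461.2 156.9  37.9] rot
 [[ 0.002  0.13  -0.992]
 [ 0.001 -0.992 -0.13 ]
 [-1.    -0.001 -0.002]] F [-0.  -1.   0.6] g -0.0 j [0.09 0.46 1.81 0.   0.87 1.53]
-57.625388681916256
```

View pics/w21.png

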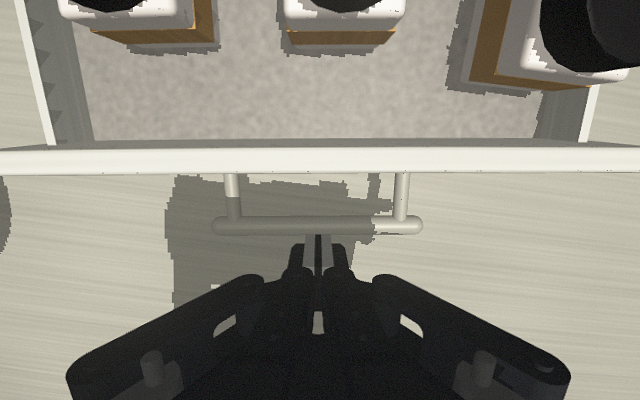

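```bash
python3 -m jog '[[[0,0,-0.002,0,0,0],[0,0,-0.003,0,0,0],[0,0,-0.004,0,0,0],[0,0,-0.005,0,0,0],[0,0,-0.006,0,0,0],[0,0,-0.006,0,0,0],[0,0,-0.006,0,0,0],[0,0,-0.006,0,0,0],[0,0,-0.005,0,0,0],[0,0,-0.004,0,0,0],[0,0,-0.003,0,0,0],[0,0,0,0,0,0]]]'
python3 - <<'E'
from slots import *
from h import *
s=st(); print((np.array(s['eef_pos'])[:2]-O)@ex); c=cap('wrist','w22.png')
E
```

```text
time_s: 56.48
eef_pos: [511.2, 163.4, 38.1]
ee_rot: [0.046, 0.706, 0.046, -0.705]
force: [0.1, 0.1, -0.3]
grip_width: 0.003
56.48 [511.2 163.4  38.1] rot
 [[ 0.002  0.13  -0.992]
 [ 0.001 -0.992 -0.13 ]
 [-1.    -0.001 -0.003]] F [ 0.1  0.1 -0.3] g 0.003 j [0.09 0.54 1.66 0.   0.93 1.53]
-7.190665848485353
```

View pics/w22.png

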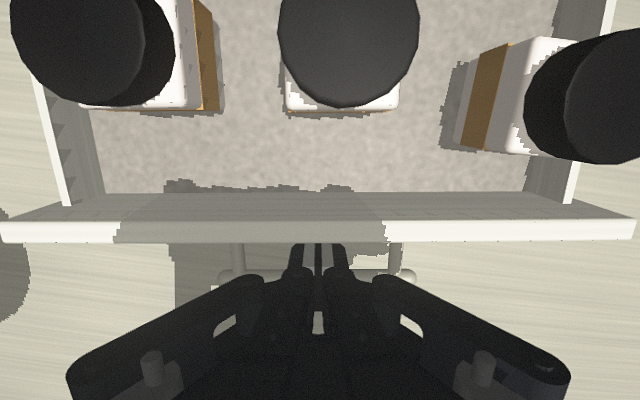

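Run:
```python
from slots import *
from h import *
c=cap('wrist')
def dc(p): return np.round([ (p[:2]-O)@ex,(p[:2]-O)@ey],1)
for n,uv,z in [('barL',(222,276),45),('barR',(412,276),45),('panel in top',(320,222),72),('panel out top',(320,242),72)]: print(n,dc(onz(c,uv,z)))
# expected pixel of fingertip, tcp
s=c['s']; x=np.array(s['eef_pos']); R=rot(s['ee_rot'])
for d in (-20,-11,0,8): print(d,np.round(proj(c,x+d*R[:,0]),1))
c=cap('scene'); cv2.imwrite('pics/s22.png',cv2.resize(c['image'][110:250,310:510,::-1],None,fx=4,fy=4,interpolation=cv2.INTER_CUBIC))
```

```text
barL [-30.2  59.5]
barR [-30.  -56.5]
panel in top [15.4 -0. ]
panel out top [ 5.1 -0. ]
-20 [317.2 252.3]
-11 [317.3 245.1]
0 [317.3 237.2]
8 [317.3 232. ]
```

View pics/s22.png

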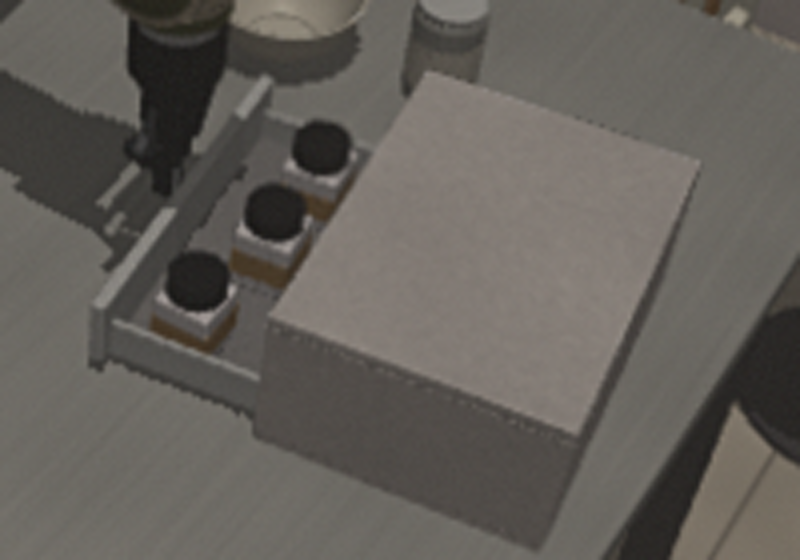

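The fingers cleared the bar and pushed the panel itself, moving the drawer about 17 mm; the jars stand. With the tool vertical, the gripper body would hit the unit's front near the end. I'll lift out and push the panel above the bar with the tool tilted 30° instead.

```bash
python3 -m jog '[[[-0.01,0,0.002,0,0,0],[-0.03,0,0,0,0,0],[-0.04,0,0,0,0,0],[-0.03,0,0,0,0,0],[0,0,0,0,0,0],[0,0,0,0,0,0]]]'
python3 - <<'E'
from slots import *
from h import *
c=cap('wrist','w23.png')
R=grasp(7.45,60,True); plan(slot(-45,0,130),R); 
for x in (-30,60,115): print([np.round(q,2).tolist() for q in IK(slot(x,0,62),R,n=8)])
E
```

```text
time_s: 57.38
eef_pos: [508.3, 162.9, 147.7]
ee_rot: [0.046, 0.706, 0.046, -0.705]
force: [-0.9, 0.2, -0.7]
grip_width: -0.001
rot total [-2.000e-04  5.231e-01  1.000e-03] n 4 per row [-1.000e-04  1.308e-01  3.000e-04]
trans [-0.0024  0.0012  0.0388] m 1 per row [-0.0024  0.0012  0.0388]
track True [0.19 0.33] [0.07 0.13 2.1  0.08 0.4  1.44]
[[0.07, 0.3, 2.12, 0.15, 0.2, 1.37]]
[[0.08, 0.45, 1.87, 0.08, 0.3, 1.45]]
[[0.09, 0.54, 1.71, 0.06, 0.37, 1.48]]
```

View pics/w23.png

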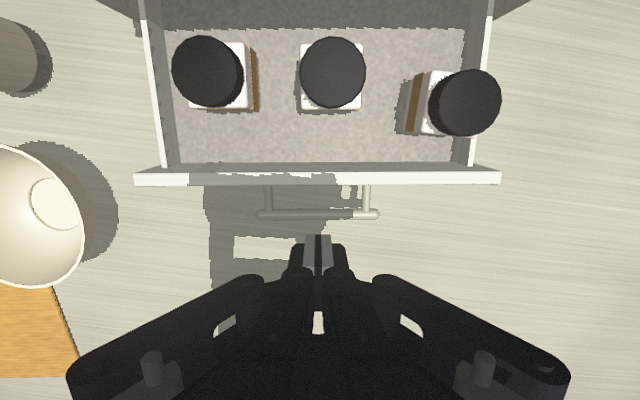

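```bash
python3 -m jog '[[[0,0,0,0,0.1308,0],[0,0,0,0,0.1308,0],[0,0,0,0,0.1308,0],[0,0,0,0,0.1308,0],[-0.0024,0.001,0.0388,0,0,0],[0,0,0,0,0,0],[0,0,0,0,0,0]]]'
python3 - <<'E'
from slots import *
from h import *
c=cap('wrist','w24.png')
R=grasp(7.45,60,True); plan(slot(-35,0,62),R)
E
```

```text
time_s: 58.3
eef_pos: [475.2, 157.5, 131.0]
ee_rot: [0.032, 0.865, 0.057, -0.498]
force: [-0.3, 0.3, -0.2]
grip_width: -0.0
rot total [-0.0005 -0.0026  0.0008] n 1 per row [-0.0005 -0.0026  0.0008]
trans [0.0641 0.0002 0.0272] m 2 per row [0.0321 0.0001 0.0136]
track True [0.07 0.13] [0.07 0.29 2.13 0.15 0.2  1.37]
```

View pics/w24.png

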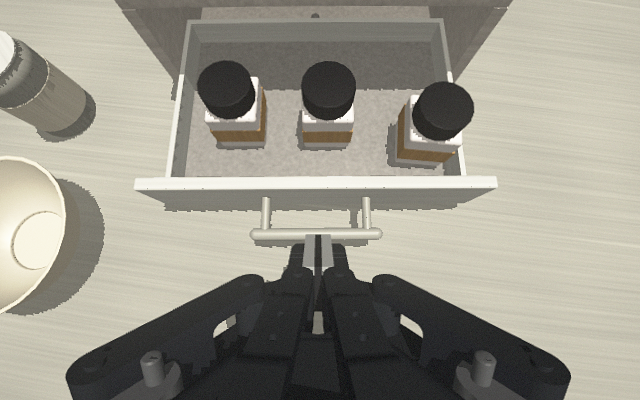

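```bash
python3 -m jog '[[[0.016,0,0.0068,0,0,0],[0.016,0,0.0068,0,0,0],[0.016,0,0.0068,0,0,0],[0.016,0,0.0068,0,0,0],[0,0,0,0,0,0],[0.0015,0,-0.0026,0,0,0],[0.002,0,-0.0034,0,0,0],[0.0025,0,-0.0043,0,0,0],[0.0025,0,-0.0043,0,0,0],[0.0025,0,-0.0043,0,0,0],[0.0025,0,-0.0043,0,0,0],[0,0,0,0,0,0]]]'
python3 - <<'E'
from slots import *
from h import *
s=st(); print((np.array(s['eef_pos'])[:2]-O)@ex); c=cap('wrist','w25.png')
E
```

```text
time_s: 59.85
eef_pos: [509.8, 162.2, 61.6]
ee_rot: [0.032, 0.865, 0.057, -0.498]
force: [0.4, -0.1, 0.2]
grip_width: -0.001
59.85 [509.8 162.2  61.6] rot
 [[ 0.497  0.13  -0.858]
 [ 0.066 -0.992 -0.112]
 [-0.865 -0.001 -0.502]] F [ 0.4 -0.1  0.2] g -0.001 j [0.07 0.33 2.06 0.13 0.22 1.39]
-8.76962124759371
```

View pics/w25.png

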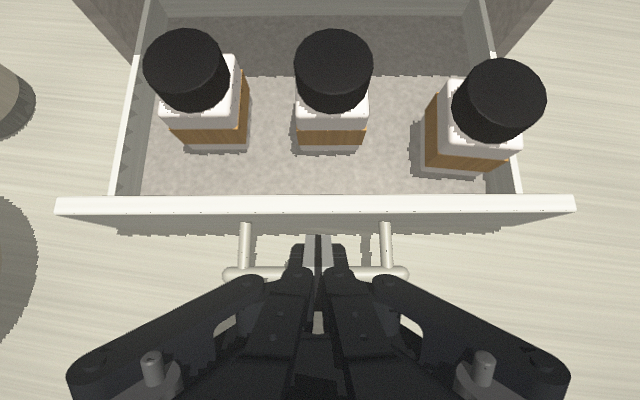

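Tips are just short of the panel, above the bar. I'll keep pushing slowly.

```bash
python3 -m jog '[[[0.001,0,-0.0017,0,0,0],[0.0015,0,-0.0026,0,0,0],[0.002,0,-0.0034,0,0,0],[0.0025,0,-0.0043,0,0,0],[0.003,0,-0.0052,0,0,0],[0.003,0,-0.0052,0,0,0],[0.003,0,-0.0052,0,0,0],[0.003,0,-0.0052,0,0,0],[0.003,0,-0.0052,0,0,0],[0.0025,0,-0.0043,0,0,0],[0.002,0,-0.0034,0,0,0],[0.001,0,-0.0017,0,0,0]]]'
python3 - <<'E'
from slots import *
from h import *
s=st(); print((np.array(s['eef_pos'])[:2]-O)@ex); c=cap('wrist','w26.png')
E
```

```text
time_s: 61.4
eef_pos: [564.0, 169.3, 61.6]
ee_rot: [0.032, 0.865, 0.057, -0.498]
force: [-1.0, 0.4, 0.8]
grip_width: -0.002
61.4 [564.  169.3  61.6] rot
 [[ 0.497  0.13  -0.858]
 [ 0.066 -0.992 -0.112]
 [-0.865 -0.001 -0.501]] F [-1.   0.4  0.8] g -0.002 j [0.08 0.43 1.91 0.09 0.28 1.44]
45.958821893617625
```

View pics/w26.png

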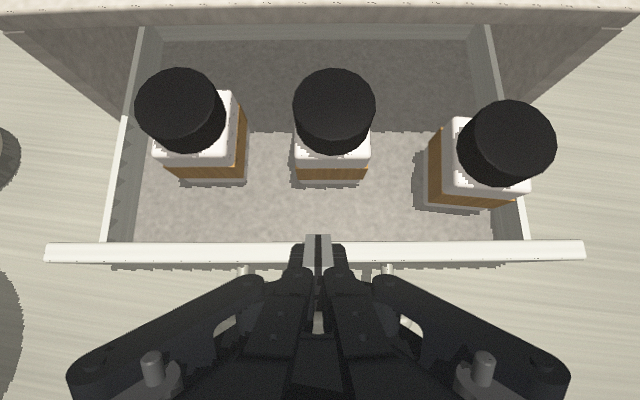

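Run:
```python
from slots import *
from h import *
c=cap('wrist')
def dc(p): return np.round([ (p[:2]-O)@ex,(p[:2]-O)@ey],1)
print('panel in',dc(onz(c,(230,243),72)),dc(onz(c,(420,242),72)),'out',dc(onz(c,(230,260),72)),dc(onz(c,(420,258),72)))
s=c['s']; x=np.array(s['eef_pos']); R=rot(s['ee_rot'])
for d in (0,8): print(proj(c,x+d*R[:,0]), proj(c,x+d*R[:,0]-11*R[:,2]), x+d*R[:,0]-11*R[:,2], dc(x+d*R[:,0]-11*R[:,2]))
print('unit',dc(onz(c,(320,10),132)))
c=cap('scene'); cv2.imwrite('pics/s26.png',cv2.resize(c['image'][110:250,310:510,::-1],None,fx=4,fy=4,interpolation=cv2.INTER_CUBIC))
```

```text
panel in [41.8 50.3] [ 42.5 -58.4] out [32.3 49.6] [ 33.5 -57.6]
[317.4658481  237.61330194] [317.4769969  220.66221982] [573.6075937  170.54335332  67.23501598] [55.6  0.3]
[317.48526395 232.43824173] [317.49628642 216.12676935] [577.58679259 171.07090501  60.31492455] [59.6  0.3]
unit [141.5  -0.8]
```

View pics/s26.png

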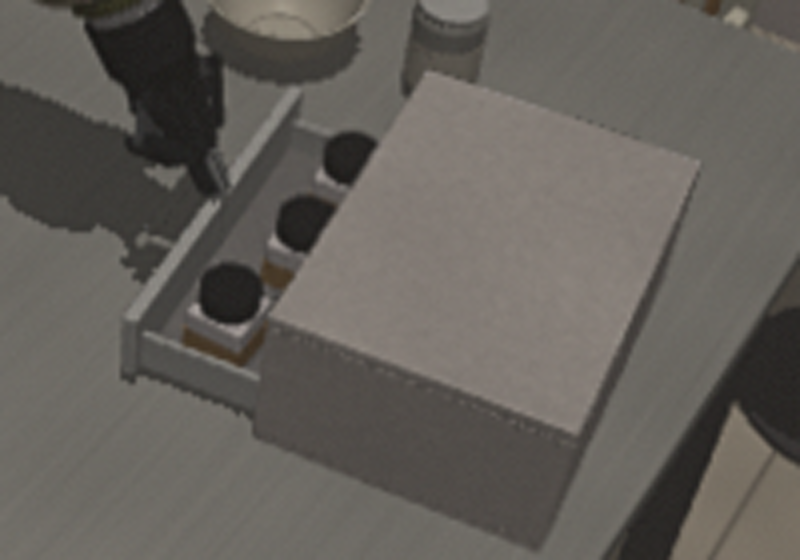

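The numbers show that the closed pads end about 11 mm behind the TCP, so the tips sit on the panel's top edge. I'll lift, back up and come down about 12 mm lower.

```bash
python3 -m jog '[[[-0.0216,0,-0.0125,0,0,0],[0,0,0,0,0,0],[-0.007,0,0.0121,0,0,0],[-0.007,0,0.0121,0,0,0],[0,0,0,0,0,0],[0.016,0,0.0092,0,0,0],[0.0158,0,0.0091,0,0,0],[0,0,0,0,0,0],[0,0,0,0,0,0]]]'
python3 - <<'E'
from slots import *
from h import *
c=cap('wrist','w27.png')
def dc(p): return np.round([ (p[:2]-O)@ex,(p[:2]-O)@ey],1)
s=st(); print(dc(np.array(s['eef_pos'])))
E
```

```text
time_s: 62.68
eef_pos: [536.7, 165.7, 50.4]
ee_rot: [0.032, 0.865, 0.057, -0.498]
force: [-0.4, 0.2, 0.0]
grip_width: 0.004
62.73 [536.8 165.7  50.6] rot
 [[ 0.498  0.13  -0.857]
 [ 0.066 -0.992 -0.112]
 [-0.865 -0.001 -0.503]] F [ 0.3 -0.7 -0. ] g -0.001 j [0.08 0.4  2.   0.13 0.22 1.4 ]
[18.5  0.3]
```

View pics/w27.png

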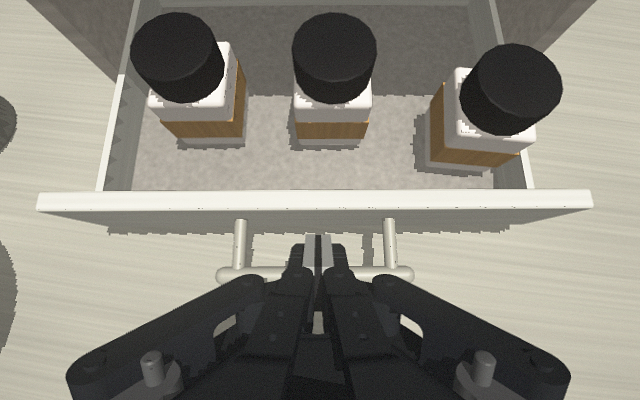

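```bash
python3 -m jog '[[[0.001,0,-0.0017,0,0,0],[0.0015,0,-0.0026,0,0,0],[0.002,0,-0.0034,0,0,0],[0.0025,0,-0.0043,0,0,0],[0.003,0,-0.0052,0,0,0],[0.003,0,-0.0052,0,0,0],[0.003,0,-0.0052,0,0,0],[0.002,0,-0.0034,0,0,0],[0.001,0,-0.0017,0,0,0],[0,0,0,0,0,0]]]'
python3 - <<'E'
from slots import *
from h import *
c=cap('wrist','w28.png')
def dc(p): return np.round([ (p[:2]-O)@ex,(p[:2]-O)@ey],1)
s=st(); print(dc(np.array(s['eef_pos'])))
E
```

```text
time_s: 63.98
eef_pos: [573.8, 170.6, 49.9]
ee_rot: [0.032, 0.865, 0.057, -0.498]
force: [0.7, 0.2, 0.2]
grip_width: 0.001
64.03 [573.8 170.6  49.9] rot
 [[ 0.497  0.13  -0.858]
 [ 0.066 -0.992 -0.112]
 [-0.865 -0.001 -0.502]] F [0.3 0.6 0.1] g 0.003 j [0.08 0.46 1.89 0.1  0.26 1.44]
[55.8  0.3]
```

View pics/w28.png

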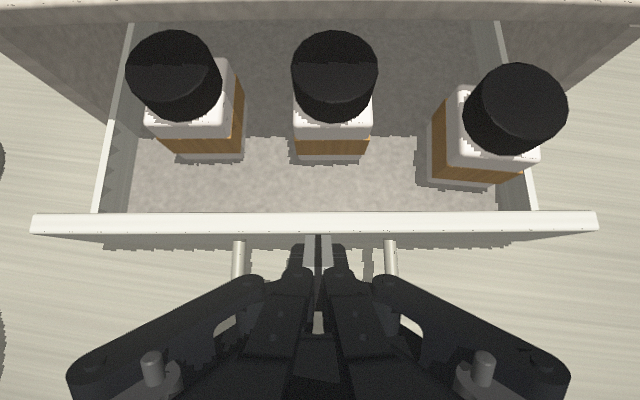

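Run:
```python
from slots import *
from h import *
c=cap('wrist')
def dc(p): return np.round([ (p[:2]-O)@ex,(p[:2]-O)@ey],1)
print('in',dc(onz(c,(250,213),72)),'out',dc(onz(c,(250,233),72)),'unit',dc(onz(c,(320,3),132)))
```

```text
in [66.7 36.9] out [55.8 36.3] unit [141.7  -0.8]
```

```bash
python3 -m jog '[[[0.001,0,-0.0017,0,0,0],[0.0015,0,-0.0026,0,0,0],[0.002,0,-0.0034,0,0,0],[0.0025,0,-0.0043,0,0,0],[0.003,0,-0.0052,0,0,0],[0.003,0,-0.0052,0,0,0],[0.003,0,-0.0052,0,0,0],[0.003,0,-0.0052,0,0,0],[0.0025,0,-0.0043,0,0,0],[0.002,0,-0.0034,0,0,0],[0.0015,0,-0.0026,0,0,0],[0,0,0,0,0,0]]]'
python3 - <<'E'
from slots import *
from h import *
c=cap('wrist','w29.png')
def dc(p): return np.round([ (p[:2]-O)@ex,(p[:2]-O)@ey],1)
s=st(); print(dc(np.array(s['eef_pos'])))
c=cap('scene'); cv2.imwrite('pics/s29.png',cv2.resize(c['image'][110:250,310:510,::-1],None,fx=4,fy=4,interpolation=cv2.INTER_CUBIC))
E
```

```text
time_s: 65.58
eef_pos: [623.4, 177.0, 49.9]
ee_rot: [0.032, 0.865, 0.057, -0.498]
force: [0.0, 0.2, -0.5]
grip_width: -0.002
65.62 [623.2 177.   49.9] rot
 [[ 0.497  0.13  -0.858]
 [ 0.066 -0.992 -0.112]
 [-0.865 -0.001 -0.502]] F [-0.7  0.2 -0.6] g 0.001 j [0.09 0.54 1.75 0.07 0.32 1.47]
[105.7   0.3]
```

View pics/w29.png

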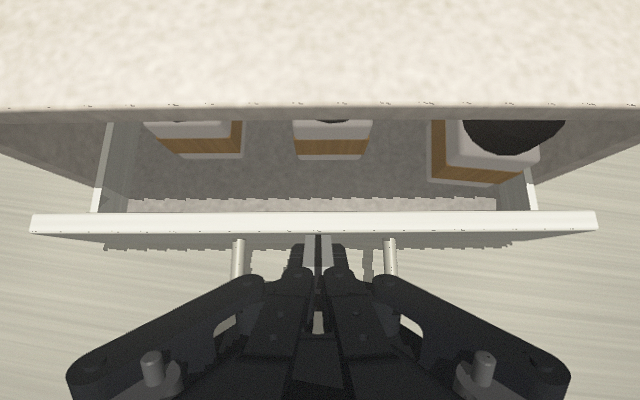

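View pics/s29.png

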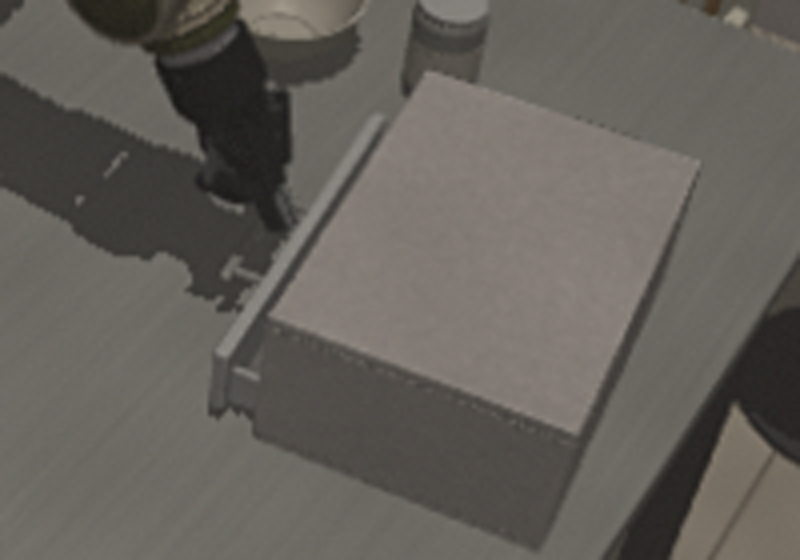

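About 24 mm remain and the jars still stand. I'll go slowly through the catch.

```bash
python3 -m jog '[[[0.0007,0,-0.0012,0,0,0],[0.001,0,-0.0017,0,0,0],[0.001,0,-0.0017,0,0,0],[0.001,0,-0.0017,0,0,0],[0.001,0,-0.0017,0,0,0],[0.001,0,-0.0017,0,0,0],[0.001,0,-0.0017,0,0,0],[0.001,0,-0.0017,0,0,0],[0,0,0,0,0,0]]]'
python3 - <<'E'
from slots import *
from h import *
c=cap('wrist','w30.png')
s=ctrl.sense(); p=np.array(s['eef_pos'])[:2]; print((p-O)@ex,s['force'])
E
```

```text
time_s: 66.8
eef_pos: [638.2, 179.0, 49.7]
ee_rot: [0.032, 0.865, 0.057, -0.498]
force: [-0.6, -0.2, 0.5]
grip_width: 0.002
120.81620944143936 [-0.9851771  -0.13773711  0.01838012]
```

View pics/w30.png

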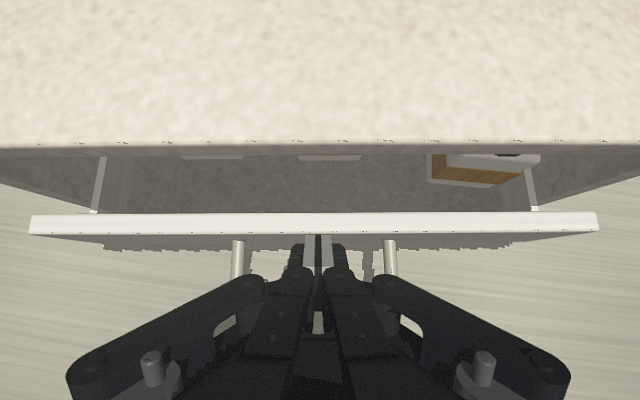

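```bash
for i in 1 2 3; do python3 -m jog '[[[0.001,0,-0.0017,0,0,0],[0.001,0,-0.0017,0,0,0],[0,0,0,0,0,0]]]' | egrep 'eef|force'; done
python3 - <<'E'
from slots import *
from h import *
c=cap('wrist','w31.png')
s=ctrl.sense(); p=np.array(s['eef_pos'])[:2]; print((p-O)@ex,s['force'])
E
```

```text
eef_pos: [642.5, 179.5, 49.8]
force: [-0.8, -0.7, -0.8]
eef_pos: [646.3, 180.0, 49.8]
force: [-1.2, -0.9, -1.5]
eef_pos: [650.1, 180.6, 49.7]
force: [-0.4, -0.4, -0.2]
132.68578514125508 [ 0.31454415 -0.15331529  0.01706856]
```

View pics/w31.png

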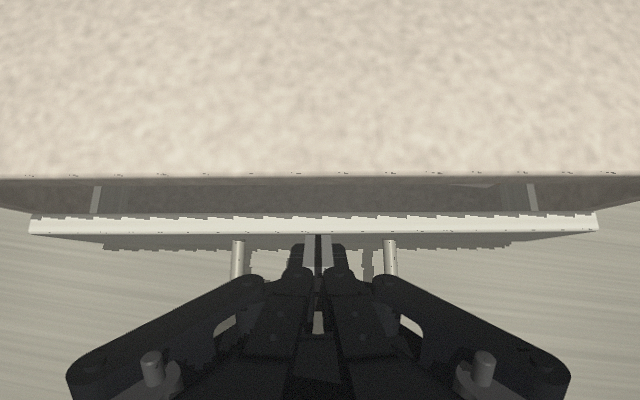

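Run:
```python
from slots import *
from h import *
c=cap('wrist')
f=lambda uv,z:(onz(c,uv,z)[:2]-O)@ex
for u in (150,480): print('panel in',f((u,216),72),'out',f((u,233),72),'unit',f((u,177),132))
```

```text
panel in 141.7657908008284 out 132.48784389475455 unit 144.33467193727918
panel in 141.9549371810706 out 132.69263293286286 unit 144.42478972796326
```

```bash
for i in 1 2 3; do python3 -m jog '[[[0.001,0,-0.0017,0,0,0],[0,0,0,0,0,0],[0,0,0,0,0,0]]]' | egrep 'eef|force'; done
python3 - <<'E'
from slots import *
from h import *
c=cap('wrist','w32.png')
s=ctrl.sense(); p=np.array(s['eef_pos'])[:2]; print((p-O)@ex,s['force'])
E
```

```text
eef_pos: [650.5, 180.7, 49.3]
force: [-12.0, -3.3, 8.0]
eef_pos: [650.7, 181.0, 48.6]
force: [-25.8, -5.8, 15.6]
eef_pos: [650.8, 181.2, 48.0]
force: [-40.0, -8.8, 23.4]
133.53072230682693 [-39.34220283  -8.65678999  23.85225446]
```

View pics/w32.png

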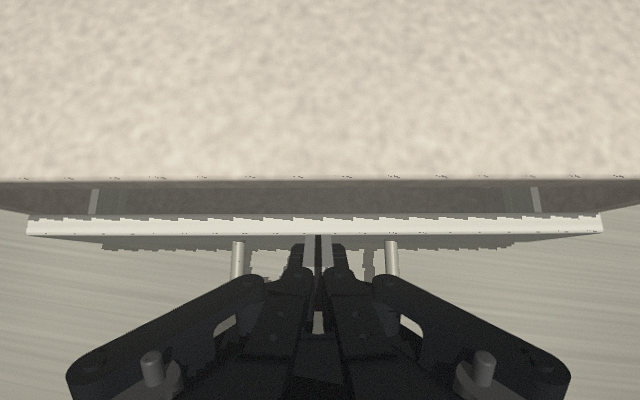

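Firm stop at x≈133.5. I'll back off at once and see whether the drawer stays shut.

```bash
python3 -m jog '[[[-0.003,0,0.0052,0,0,0],[-0.003,0,0.0052,0,0,0],[-0.0025,0,0.0043,0,0,0],[0,0,0,0,0,0]]]'
python3 - <<'E'
from slots import *
from h import *
c=cap('wrist','w33.png')
f=lambda uv,z:(onz(c,uv,z)[:2]-O)@ex
s=ctrl.sense(); p=np.array(s['eef_pos'])[:2]; print((p-O)@ex,s['force'])
c=cap('scene'); cv2.imwrite('pics/s33.png',cv2.resize(c['image'][110:250,310:510,::-1],None,fx=4,fy=4,interpolation=cv2.INTER_CUBIC))
E
```

```text
time_s: 69.75
eef_pos: [638.8, 179.1, 49.6]
ee_rot: [0.032, 0.865, 0.057, -0.498]
force: [-0.2, 0.9, -0.1]
grip_width: -0.003
121.61782699064659 [ 0.26326302  0.14990989 -1.0038759 ]
```

View pics/w33.png

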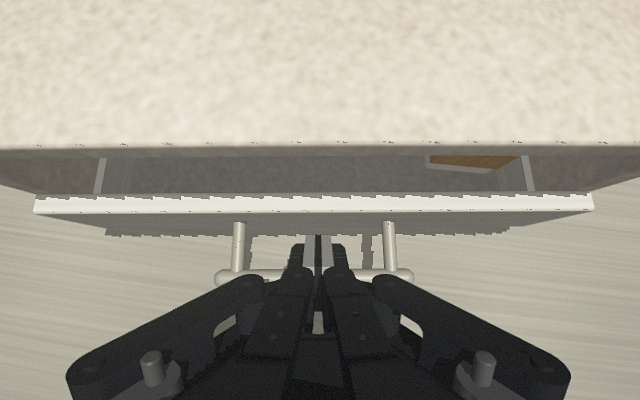

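View pics/s33.png

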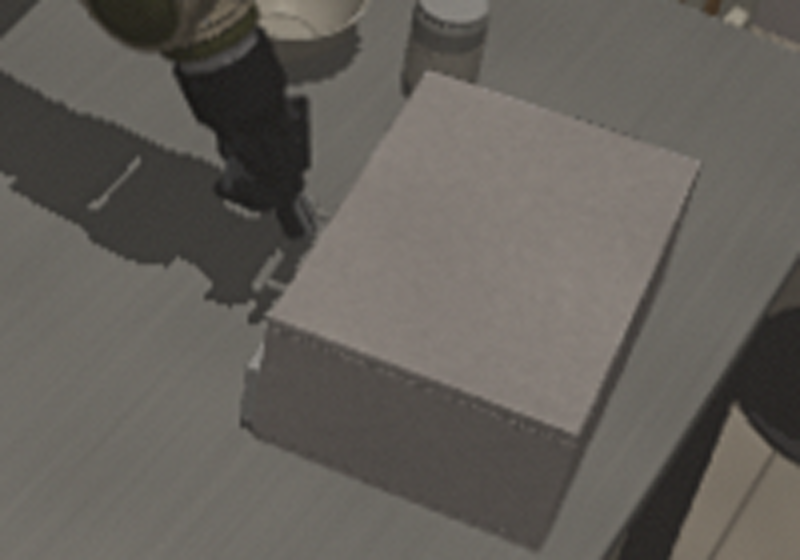

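```bash
python3 -m jog '[[[-0.0025,0,0.0043,0,0,0],[-0.03,0,-0.0173,0,0,0],[-0.035,0,-0.02,0,0,0],[-0.035,0,-0.02,0,0,0],[-0.02,0,0.0346,0,0,0],[-0.02,0,0.0346,0,0,0],[0,0,0,0,0,0],[0,0,0,0,0,0]]]'
python3 - <<'E'
from slots import *
from h import *
c=cap('wrist','w34.png'); z=cv2.resize(c['image'][60:200,230:410,::-1],None,fx=4,fy=4,interpolation=cv2.INTER_CUBIC); cv2.imwrite('pics/w34z.png',z); st()
E
```

```text
time_s: 70.85
eef_pos: [554.8, 167.9, 165.2]
ee_rot: [0.032, 0.865, 0.057, -0.498]
force: [0.2, 0.8, -1.6]
grip_width: 0.003
70.9 [554.9 167.9 165. ] rot
 [[ 0.498  0.13  -0.858]
 [ 0.066 -0.992 -0.112]
 [-0.865 -0.001 -0.502]] F [-0.9 -0.3 -0.2] g 0.001 j [0.08 0.24 1.85 0.05 0.54 1.48]
```

View pics/w34.png

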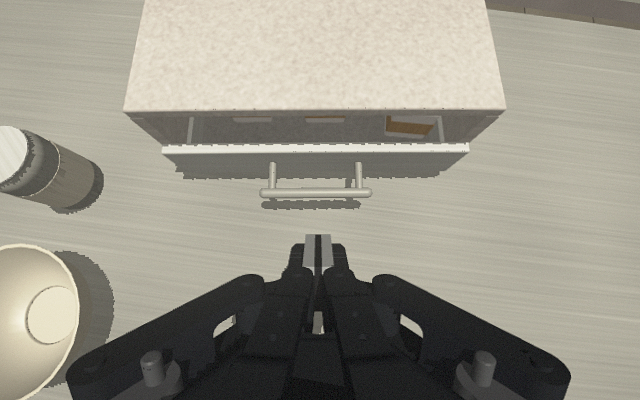

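Run:
```python
from slots import *
from h import *
c=cap('wrist')
f=lambda uv,z:np.round([(onz(c,uv,z)[:2]-O)@ex,(onz(c,uv,z)[:2]-O)@ey],1)
print('bar',f((316,192),45),'panel in L',f((163,147),72),'R',f((469,145),72),'out',f((163,154),72),f((469,151),72),'unit',f((124,111),132),f((506,110),132))
z=cv2.resize(c['image'][95:205,110:330,::-1],None,fx=3.6,fy=3.6,interpolation=cv2.INTER_CUBIC); cv2.imwrite('pics/w34z.png',z)
t=cap('top'); cv2.imwrite('pics/t34.png',cv2.resize(t['image'][80:260,130:310,::-1],None,fx=3.3,fy=3.3,interpolation=cv2.INTER_CUBIC))
```

```text
bar [98.2  2. ] panel in L [138.5 158.4] R [ 140.9 -154.6] out [130.8 157.4] [ 134.2 -153.7] unit [143.8 160.1] [ 144.8 -155.1]
```

View pics/w34z.png

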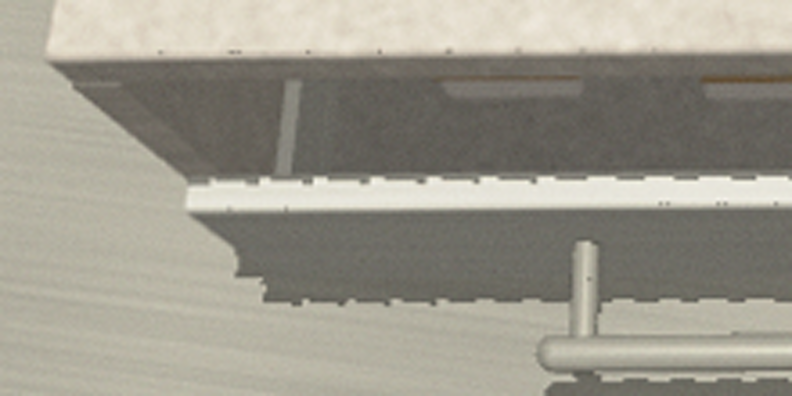

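View pics/t34.png

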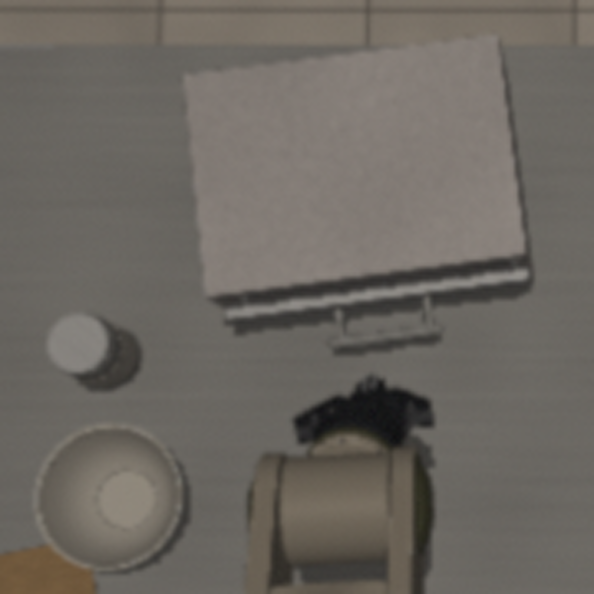

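Run:
```python
from slots import *
from h import *
c=cap('wrist')
u=lambda x,y:(110+x/3.6,95+y/3.6)
P=onz(c,u(47,59),132); print('unit corner',P)
for dx in (0,-4,-8,-12): 
    q=P.copy(); q[2]=72; q[:2]+=ex*dx-ey*2; px=proj(c,q); print(dx,np.round(((px[0]-110)*3.6,(px[1]-95)*3.6),1))
```

```text
unit corner [639.51658428 340.70985234 132.        ]
0 [191.9 171.2]
-4 [190.  184.2]
-8 [188.1 197.2]
-12 [186.2 210.4]
```

The panel's outer edge is at zoomed row 211. The prediction for the fully shut position is 210.4, so the drawer is seated. I'll take one lower look inside at the jars.

Run:
```python
from slots import *
from h import *
for el in (45,35,30):
  for x,z in ((0,130),(-20,110),(40,150),(20,100)):
    for yw in (7.45,-10,25):
      R=grasp(yw,el,True); s=IK(slot(x,0,z),R,n=4)
      if s: 
        print(el,x,z,yw,np.round(s[0],2)); plan(slot(x,0,z),R,True)
```

```text
45 0 130 25 [-0.1   0.19  2.17  1.39  0.38 -0.21]
rot total [-0.2442  0.258  -0.1864] n 3 per row [-0.0814  0.086  -0.0621]
trans [0.0116 0.0002 0.0489] m 2 per row [0.0058 0.0001 0.0245]
track True [0.65 0.23] [-0.1   0.19  2.17  1.39  0.38 -0.21]
45 -20 110 7.45 [ 0.06  0.21  2.24  2.62  0.1  -1.09]
rot total [-0.0006  0.2602  0.0008] n 2 per row [-0.0003  0.1301  0.0004]
trans [0.0189 0.0002 0.0763] m 2 per row [0.0095 0.0001 0.0381]
track True [2.35 0.03] [ 0.06  0.21  2.24  2.62  0.1  -1.09]
45 -20 110 25 [-0.12  0.2   2.24  1.59  0.38 -0.43]
rot total [-0.2442  0.258  -0.1864] n 3 per row [-0.0814  0.086  -0.0621]
trans [0.0189 0.0002 0.0763] m 2 per row [0.0095 0.0001 0.0381]
track True [0.77 0.19] [-0.12  0.2   2.24  1.59  0.38 -0.43]
45 40 150 7.45 [0.07 0.23 2.05 0.46 0.09 1.07]
rot total [-0.0006  0.2602  0.0008] n 2 per row [-0.0003  0.1301  0.0004]
trans [0.0144 0.0002 0.0043] m 1 per row [0.0144 0.0002 0.0043]
track True [0.35 0.02] [0.07 0.23 2.05 0.46 0.09 1.07]
45 40 150 25 [-0.08  0.23  2.05  1.19  0.38  0.03]
rot total [-0.2442  0.258  -0.1864] n 3 per row [-0.0814
[... 5908 characters left out ...]
1.51]
rot total [-0.0007  0.522   0.0007] n 4 per row [-0.0002  0.1305  0.0002]
trans [0.0476 0.0002 0.0467] m 2 per row [0.0238 0.0001 0.0233]
track True [2.41 0.02] [ 0.06  0.39  2.28  3.03  0.58 -1.51]
30 20 100 -10 [ 0.27  0.44  2.18  3.86  0.6  -1.96]
rot total [0.2169 0.5181 0.2187] n 4 per row [0.0542 0.1295 0.0547]
trans [0.0476 0.0002 0.0467] m 2 per row [0.0238 0.0001 0.0233]
track False [0.3  0.12] [ 0.11  0.3   2.02 -0.16  0.19  1.75]
30 20 100 25 [-0.16  0.39  2.29  2.28  0.69 -1.16]
rot total [-0.2196  0.5177 -0.2185] n 4 per row [-0.0549  0.1294 -0.0546]
trans [0.0476 0.0002 0.0467] m 2 per row [0.0238 0.0001 0.0233]
track True [1.04 0.11] [-0.16  0.39  2.29  2.28  0.69 -1.16]
```

Run:
```python
from slots import *
R=grasp(7.45,60,True)
for x,z in ((-60,70),(-80,90),(-40,80)): print(x,z); plan(slot(x,0,z),R,True)
```

```text
-60 70
rot total [-0.0005 -0.0016  0.0009] n 1 per row [-0.0005 -0.0016  0.0009]
trans [0.0335 0.0002 0.1309] m 3 per row [0.0112 0.0001 0.0436]
track True [0.07 0.13] [0.06 0.23 2.19 0.16 0.2  1.36]
-80 90
rot total [-0.0005 -0.0016  0.0009] n 1 per row [-0.0005 -0.0016  0.0009]
trans [0.0061 0.0002 0.1382] m 3 per row [0.002  0.0001 0.0461]
track True [0.08 0.18] [0.06 0.14 2.22 0.14 0.26 1.38]
-40 80
rot total [-0.0005 -0.0016  0.0009] n 1 per row [-0.0005 -0.0016  0.0009]
trans [0.0348 0.0002 0.1086] m 3 per row [0.0116 0.0001 0.0362]
track True [0.08 0.18] [0.07 0.24 2.13 0.12 0.25 1.4 ]
```

```bash
python3 -m jog '[[[0.0056,0,0.0218,0,0,0],[0.0056,0,0.0218,0,0,0],[0.0056,0,0.0218,0,0,0],[0.0056,0,0.0218,0,0,0],[0.0056,0,0.0218,0,0,0],[0.0056,0,0.0218,0,0,0],[0,0,0,0,0,0],[0,0,0,0,0,0]]]'
python3 - <<'E'
from h import *
c=cap('wrist','w35.png'); z=cv2.resize(c['image'][0:150,180:460,::-1],None,fx=2.8,fy=2.8,interpolation=cv2.INTER_CUBIC); z=cv2.convertScaleAbs(z,alpha=1.4); cv2.imwrite('pics/w35z.png',z); st()
E
```

```text
time_s: 72.05
eef_pos: [459.9, 155.6, 70.9]
ee_rot: [0.032, 0.865, 0.057, -0.498]
force: [0.0, 0.3, 0.0]
grip_width: -0.002
72.1 [459.9 155.6  70.9] rot
 [[ 0.499  0.13  -0.857]
 [ 0.066 -0.992 -0.112]
 [-0.864 -0.001 -0.503]] F [ 0.4 -0.6  0.7] g 0.002 j [0.06 0.23 2.19 0.17 0.2  1.35]
```

View pics/w35z.png

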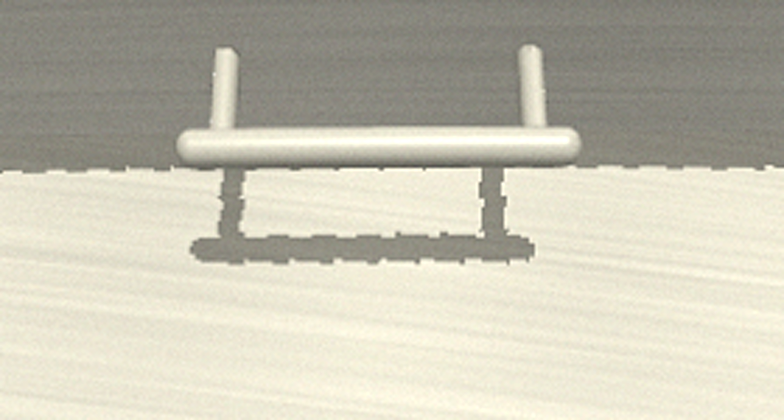

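The camera points too steeply there. I'll use the earlier picture w34, taken after closing, to check where the visible jar bases stand on the floor.

```bash
python3 -m jog '[[[-0.0056,0,-0.0218,0,0,0],[-0.0056,0,-0.0218,0,0,0],[-0.0056,0,-0.0218,0,0,0],[-0.0056,0,-0.0218,0,0,0],[-0.0056,0,-0.0218,0,0,0],[-0.0056,0,-0.0218,0,0,0],[-0.012,0,0.02,0,0,0],[0,0,0,0,0,0],[0,0,0,0,0,0]]]'
python3 - <<'E'
from slots import *
from h import *
c=cap('wrist','w36.png'); z=cv2.resize(c['image'][60:190,170:490,::-1],None,fx=2.5,fy=2.5,interpolation=cv2.INTER_CUBIC); z=cv2.convertScaleAbs(z,alpha=1.5)
f=lambda uv,zz:np.round([(onz(c,uv,zz)[:2]-O)@ex-143,(onz(c,uv,zz)[:2]-O)@ey],1)
# predicted front-bottom edges of jar bodies if unmoved relative to drawer (joint 0)
for n,x,y in (('C',70,80),('A',70,-7),('B',53,-104)):
    for zz in (0,14,42):
        px=[proj(c,slot(143+x-24,y+s,18+zz)) for s in (-24,24)]
        print(n,zz,np.round(px,0).tolist())
        for p in px: cv2.circle(z,(int((p[0]-170)*2.5),int((p[1]-60)*2.5)),3,(0,0,255),1)
cv2.imwrite('pics/w36z.png',z)
E
```

```text
time_s: 73.22
eef_pos: [531.8, 164.9, 165.6]
ee_rot: [0.032, 0.865, 0.057, -0.498]
force: [0.6, 0.6, 0.6]
grip_width: 0.005
C 0 [[274.0, 111.0], [236.0, 111.0]]
C 14 [[272.0, 105.0], [233.0, 105.0]]
C 42 [[268.0, 91.0], [226.0, 91.0]]
A 0 [[342.0, 111.0], [305.0, 111.0]]
A 14 [[343.0, 105.0], [304.0, 105.0]]
A 42 [[346.0, 91.0], [303.0, 91.0]]
B 0 [[420.0, 123.0], [382.0, 123.0]]
B 14 [[424.0, 117.0], [384.0, 117.0]]
B 42 [[433.0, 104.0], [390.0, 104.0]]
```

View pics/w36z.png

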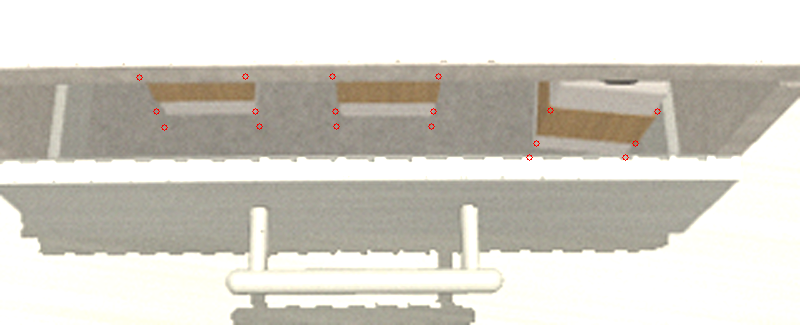

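All three jars show upright front faces (label over white base) within a few mm of where they should be. The drawer is shut and the arm is clear. I'll hand in.

Run:
```python
from h import *
c=cap('scene','s_end.png'); s=st()
print(workorder.finish_job())
```

```text
73.33 [531.7 164.9 165.3] rot
 [[ 0.497  0.13  -0.858]
 [ 0.066 -0.992 -0.112]
 [-0.865 -0.001 -0.502]] F [-0.2  1.   0.5] g -0.001 j [0.08 0.19 1.91 0.06 0.52 1.48]
the job is handed in; nothing more can be done
None
```

View pics/s_end.png

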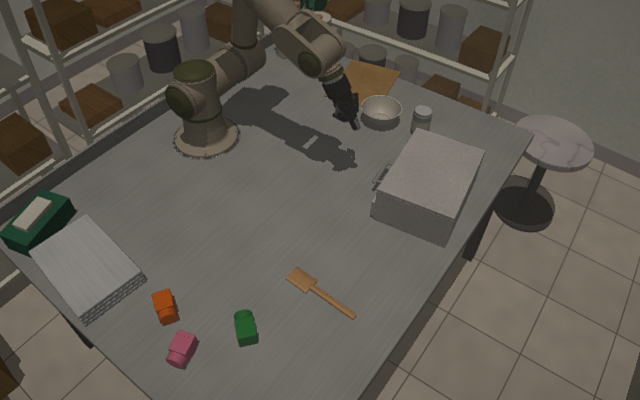

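I stood all three jars present upright in the drawer, pushed it shut past its catch and handed the job in at about 73 s. `finish_job` gives no verdict.

**Last checks**
- **Drawer:** the front panel lined up with the fully shut position to within about 1 mm in the wrist picture. It stayed shut when I backed off.
- **Jars:** all three show upright front faces through the gap, within a few mm of where I expected them. I could not get a lower view inside, because the camera points too steeply, so this rests on the lower part of each jar.
- **Other objects:** the bowl, tin, spatula and coloured look-alikes look where they started. I did not measure them again. The arm was clear of everything at the end.

**What went wrong or disagreed**
- **Knocked jar:** the right-hand jar was knocked 2–3 cm during the run. It stayed upright at about x 53, y -104 mm, inside the limits, so I left it.
- **Wrist camera:** one oblique wrist measurement of the jars' y position was about 25 mm off the scene camera. A steeper wrist view agreed with the scene camera.
- **Push attempts:** my first two went wrong because the closed fingertips sit about 20 mm farther back than I had assumed. They passed over the bar, and later ended up over the panel's top edge. A lower, tilted push finished it.
- **Force:** I pressed past the end stop, and the measured force reached about 47 N before I backed off. I took this as fingertip contact on the panel, but it would break the 40 N limit if the gripper's body was touching the unit. An earlier placing pressed with about 26 N.

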